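Fetch the wax tin from behind the bottles

ROBOT

A 6-joint arm with a two-finger parallel gripper is mounted at the origin on the work surface. World frame = base frame: x ahead of the robot, y to its left, z up, the work surface at z = 0. Lengths are in m, angles in rad, forces in N, time in s.
With the tool pointing down it reaches from about 0.3 to 0.875 m from the base axis. Payload 6.4 kg.
Tool frame: the origin (TCP) lies on the centre line of the jaws, within the pads' length; the fingertips stand 25 mm ahead of it and the grasp point (between the pads) lies 6 mm ahead of it (ctrl.tip_reach is the distance from the TCP to the fingertips, in m); z points along the fingers, y is the line along which they close (so a half turn about z gives the same grasp; the last joint's range is limited). The gripper opens to 85 mm and grips with 20 to 120 N. Pads are 22 mm wide; open, the fingers measure 114 mm over their backs; the gripper's body (76 mm by 85 mm) begins 54 mm behind the grasp point. The pads swing forward as they close: fully open they stand 13 mm farther back than shut.
Start: joints at [1.001, 0.181, 1.607, -0, 1.354, -0.206], TCP at [0.205, 0.537, 0.256] pointing down, gripper open.
Joint ranges: [-2.99, 2.99], [-0.89, 2.07], [0.3, 2.58], [-1.14, 4.28], [0, 2.63], [-3.12, 3.12]. Speed limits (rad/s): [2.57, 2.57, 3.01, 3.14, 3.14, 3.14].

INTERFACE

Orientations are given as a unit quaternion [w, x, y, z].
In Python, from bench import ctrl gives the robot as it stands.
- The arm moves only by the tool servo_tool, never from a script. Its argument "motion" is a list that holds one entry, the list of rows, each a list of 5 numbers: the shift along the tool's x, y, z in cm, then the turn about the tool's z in degrees, then the closure, from -1 (fully open) to 1 (shut). In form: [[[dx, dy, dz, twist, claw], ...]]. A call has 1 to 5 rows; each row is the pose to reach, as a shift and turn from the pose commanded when the call began, along the tool's axes at that moment; what a row does not reach only later rows make up. A row lasts 1/10 s, in which the tool goes at most 50 mm and 8.59 degrees, less where a joint would pass 70% of its speed; a pose out of reach is approached as far as the arm can. A call with a gripper value outside its range is refused whole. The fingers move at their own pace and stop on an object; the grip force is fixed at half the most. Time passes only in rows, so rows that repeat a pose let the fingers close. It gives the time, the measured TCP pose, the force, the opening and the grip force at its end, in the units of the state.
- ctrl.get_obs(): the state, without advancing time (a new reading comes with each control period).
- ctrl.camera(name): name is "scene" or "top" or "wrist"; returns a dict with "pixels" (384x512x3 uint8, red, green, blue), "depth" (384x512 float32, m along the optical axis (not along the pixel's ray), 0 where there is no reading), "fx", "fy", "cx", "cy" (pixels), "R" (3x3) and "t" (3): a world point X has camera coordinates R X + t; the wrist camera has in their place "hand_eye" (4x4, takes a point from camera to tool coordinates, whose origin is the TCP and whose axes are the flange's). Camera axes: x right, y down, z forward; pixel columns grow to the right and rows downward; lengths in m; the calibration is good to about 2 mm. A picture is of the moment at which its call begins: read the wrist's pose just before it.
- ctrl.hand_in(): hands the job in; it is judged then, once.
The state is a dict: "time_s": time; "q": joint angles; "dq": joint speeds; "joint_efforts": joint torques, N m; "eef_pos": TCP position; "eef_rot": TCP orientation; "wrist_force": force on the tool from outside, world axes, zero at the start; "torque": the same for the moment, N m; "opening": opening from 0.0 (shut) to 1.0 (fully open); "grasp_force": force on a finger pad.
Only numpy, scipy, OpenCV 4.12 (cv2) and the standard library are available. Lean on these libraries where they do the work, as an engineer would, in place of code of your own. Each camera call takes 0.05 s, during which the arm holds its last target. There are 200 camera calls.

TASK

The little wax tin stands at the back of the bottle caddy, behind a row of three taller containers. Stand all three containers aside on the square plywood board, then fetch the tin and set it in the middle of the round cork pad, and only then put the three containers back in the caddy, each upright on the very spot where it stood before. Do not knock any of the four over, and leave the caddy's neighbours (tape roll, sanding block, screwdriver) alone.

Things in the scene. Friction and masses are not known exactly. Their poses are not given: they have to be found in the camera images.
- squeeze_bottle: White round plastic glue bottle with a paper band and a narrow orange cone nozzle on top: 38 mm diameter, straight sides up to 74 mm, nozzle tip at 98 mm. Loose, about 120 g. Origin: centre of its underside, z up its axis. Starts upright in one of the three front spots of the caddy.
- oil_can: Upright rectangular steel oil can with a paper band and a small black cap (19 mm across) set off-centre on top: 36 mm (its x) by 40 mm (its y), straight sides up to 82 mm, cap top at 94 mm. Loose, about 150 g. Origin: centre of its underside, z up. Starts upright in one of the three front spots, its x roughly along the caddy's x.
- jar: Round amber glass jar with a full-width dark steel lid: 40 mm diameter, glass to 70 mm, lid to 88 mm. Loose, about 180 g. Origin: centre of its underside, z up its axis. Starts upright in one of the three front spots of the caddy.
- wax_tin: Low round bare aluminium tin with lid: 44 mm diameter, 28 mm high, about 60 g. Loose. Origin: centre of its underside, z up its axis. Starts flat on the caddy's floor behind the row of containers, about 9 mm behind their backs and about 18 mm in front of the caddy's back wall.
- caddy: Wooden caddy, fixed, open at the top and front (its -x side, roughly facing the robot). Origin on the bench, z up. x -55 to +75 mm, y +-105 mm. Floor 12 mm above the bench; back wall (x 65 to 75) up to 45 mm, 8 mm end cheeks (y +-101) up to 40 mm. Containers in a row at x about -25, y about -62, 0, +62 mm, in any order; tin at x about +25, y -20 to +20 mm.
- board: Square plywood board, 190 x 190 x 10 mm, lying fixed on the bench, empty: the side area. Origin: centre of its underside, x and y along its sides; its upper face is 10 mm above the bench.
- pad: Round cork pad, 90 mm diameter, 6 mm thick, fixed to the bench, empty: the tin goes on its middle. Origin: centre of its underside; its upper face is 6 mm above the bench.
- tape_roll: Bystander: roll of paper tape lying flat on the bench, 90 mm outside diameter, 24 mm high, loose. Origin: centre of its underside.
- sanding_block: Bystander: cork sanding block with a dark wooden sole lying on the bench, 62 x 110 x 30 mm, loose. Origin: centre of its underside.
- screwdriver: Bystander: screwdriver, 190 mm long, lying on the bench, loose. Red handle, 26 mm thick. Origin: middle of its length, on the bench; its x along the tool towards the tip.

How it is judged:
On the way, in this order (a step that is already met when the one before it is completed fails the run):
1. all three containers stand released on the plywood board while the tin is still at its place in the caddy (x of squeeze_bottle in the frame of board between -0.092 and 0.092 m and y of squeeze_bottle in the frame of board between -0.092 and 0.092 m and z of squeeze_bottle in the frame of board between 0.006 and 0.016 m and angle between each of squeeze_bottle, oil_can, jar's own z axis and vertical below 0.15 rad and x of oil_can in the frame of board between -0.092 and 0.092 m and y of oil_can in the frame of board between -0.092 and 0.092 m and z of oil_can in the frame of board between 0.006 and 0.016 m and x of jar in the frame of board between -0.092 and 0.092 m and y of jar in the frame of board between -0.092 and 0.092 m and z of jar in the frame of board between 0.006 and 0.016 m and contact force between each of squeeze_bottle, oil_can, jar and the fingers below 0.05 N and linear speed of each of squeeze_bottle, oil_can, jar below 0.02 m/s and distance of wax_tin from where it was at the start of the episode below 0.03 m), for 0.2 s.
2. the tin stands released in the middle of the cork pad while the three containers are still on the board (horizontal distance between wax_tin and pad below 0.015 m and z of wax_tin in the frame of pad between 0.002 and 0.012 m and angle between each of wax_tin, squeeze_bottle, oil_can, jar's own z axis and vertical below 0.15 rad and contact force between wax_tin and the fingers below 0.05 N and linear speed of wax_tin below 0.02 m/s and x of squeeze_bottle in the frame of board between -0.092 and 0.092 m and y of squeeze_bottle in the frame of board between -0.092 and 0.092 m and z of squeeze_bottle in the frame of board between 0.006 and 0.016 m and x of oil_can in the frame of board between -0.092 and 0.092 m and y of oil_can in the frame of board between -0.092 and 0.092 m and z of oil_can in the frame of board between 0.006 and 0.016 m and x of jar in the frame of board between -0.092 and 0.092 m and y of jar in the frame of board between -0.092 and 0.092 m and z of jar in the frame of board between 0.006 and 0.016 m), for 0.2 s.
At the end, for the whole second after the job is handed in: The wax tin stands flat on the cork pad, its centre within 15 mm of the pad's centre; the three containers stand upright (within 0.15 rad) on the caddy's floor, each within 15 mm of where it stood at the start; all released and at rest (horizontal distance between wax_tin and pad below 0.015 m and z of wax_tin in the frame of pad between 0.002 and 0.012 m and angle between each of wax_tin, squeeze_bottle, oil_can, jar's own z axis and vertical below 0.15 rad and contact force between each of wax_tin, squeeze_bottle, oil_can, jar and the fingers below 0.05 N and linear speed of each of wax_tin, squeeze_bottle, oil_can, jar below 0.02 m/s and distance of each of squeeze_bottle, oil_can, jar from where it was at the start of the episode below 0.015 m and z of squeeze_bottle in the frame of caddy between 0.008 and 0.018 m and z of oil_can in the frame of caddy between 0.008 and 0.018 m and z of jar in the frame of caddy between 0.008 and 0.018 m); the robot touches nothing.
It fails at once if a container or the tin knocked over (tilted more than 0.6 rad) (angle between any of squeeze_bottle, oil_can, jar, wax_tin's own z axis and vertical above 0.6 rad).
It fails at once if tape roll, sanding block or screwdriver disturbed (moved more than 25 mm) (distance of any of tape_roll, sanding_block, screwdriver from where it was at the start of the episode above 0.025 m).
It also fails if it takes over 147 s, if anything falls off the work surface, if the arm or the gripper's body presses on something with over 40 N, if the wrist force passes 120 N, or if a joint passes its speed limit or range.

## Working session

There is one attempt and no reset: what is moved stays moved. The work goes in short steps, Python scripts to look and compute and a tool call to move; the robot and the scene stay as the last step left them, time stands still between calls to the robot, and variables do not carry over. Pictures are saved under pics/ and viewed, at most 14 in all, crops included, and the job is handed in when it is done.

Besides the shell and the picture viewer there is one more tool, called after ">>>" as a command line: name --argument value ..., lists and objects as JSON in quotes. servo_tool: Moves the arm, as the interface text tells. Its arguments: {"type":"object","properties":{"motion":{"type":"array"}},"required":["motion"]}

```bash
mkdir -p pics; ls; cat > h.py <<'E'
import numpy as np, cv2
from bench import ctrl
def save(n,f):
    c=ctrl.camera(n); cv2.imwrite(f,c["pixels"][:,:,::-1]); return c
def pts(c):
    d=c["depth"]; v,u=np.mgrid[:d.shape[0],:d.shape[1]]
    P=np.stack([(u-c["cx"])/c["fx"]*d,(v-c["cy"])/c["fy"]*d,d],-1)
    W=(P-c["t"])@c["R"]   # R^T (P-t)
    W[d==0]=np.nan
    return W
E
python3 - <<'E'
from h import *
import pickle
o=ctrl.get_obs(); print(o["time_s"],o["eef_pos"],o["eef_rot"])
for n in("top","scene"):
    c=save(n,f"pics/{n}0.png"); pickle.dump(c,open(n+"0.pkl","wb"))
    print(n,c["fx"],c["R"].round(3).tolist(),c["t"], (-c["R"].T@c["t"]).round(3))
E
```

```text
pics
0.0 [0.20430224 0.53695101 0.25538833] [-3.23509048e-04  1.80878652e-01  9.83505041e-01 -8.01897014e-04]
top 375.71523024225024 [[0.008, -1.0, -0.008], [-0.987, -0.007, -0.162], [0.162, 0.009, -0.987]] [-0.00489476  0.61669954  1.077819  ] [ 0.434 -0.011  1.163]
scene 395.3366187930473 [[0.591, 0.807, 0.002], [0.504, -0.367, -0.782], [-0.63, 0.463, -0.623]] [-0.35420436 -0.28340239  1.45796287] [ 1.271 -0.493  0.687]
```

View pics/top0.png

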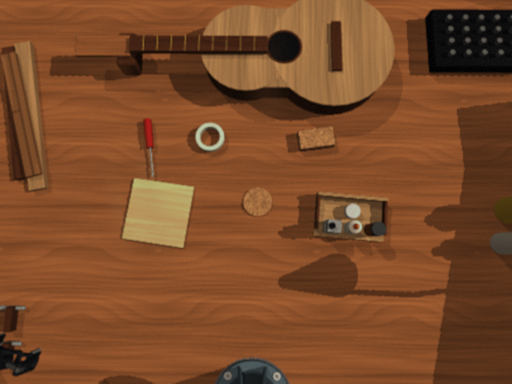

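View pics/scene0.png

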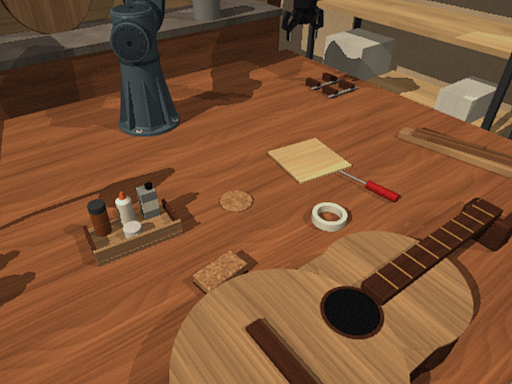

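The top view shows the board at about (158,213), the pad at (257,201) and the caddy at (351,217). From left to right the caddy holds the oil can (333,226), bottle (355,227) and jar (376,229), with the tin behind them at (353,211). The scene view agrees.

```bash
python3 - <<'E'
from h import *
import pickle
for n in("top","scene"):
    c=pickle.load(open(n+"0.pkl","rb")); W=pts(c); Z=W[...,2]
    hsv=cv2.cvtColor(c["pixels"],cv2.COLOR_RGB2HSV)
    print(n,"table z",np.nanmedian(Z[210:250,260:300]) )
    reg=(np.abs(W[...,1]+.28)<.16)&(np.abs(W[...,0]-.40)<.16)
    def rep(name,m):
        k,l,s,_=cv2.connectedComponentsWithStats(m.astype(np.uint8))
        for i in range(1,k):
            if s[i,4]>12:
                q=W[l==i]; print(name,s[i].tolist(),"mid",((np.nanpercentile(q,2,0)+np.nanpercentile(q,98,0))/2).round(4),"lo",np.nanpercentile(q,2,0).round(4),"hi",np.nanpercentile(q,98,0).round(4))
    rep("tall z>.085",reg&(Z>.09))
    rep("mid .035-.06",reg&(Z>.035)&(Z<.048))
    rep("rim",reg&(Z>.03))
    b=(Z>.006)&(Z<.016)&(W[...,1]>.3)&(W[...,1]<.75)&(W[...,0]>.2)&(W[...,0]<.62)
    k,l,s,_=cv2.connectedComponentsWithStats(b.astype(np.uint8)); i=1+s[1:,4].argmax()
    r=cv2.minAreaRect(W[l==i][:,:2].astype(np.float32)); print("board",r,s[i])
    p=(Z>.003)&(Z<.011)&(np.abs(W[...,1]-.02)<.12)&(np.abs(W[...,0]-.45)<.12)
    k,l,s,_=cv2.connectedComponentsWithStats(p.astype(np.uint8)); i=1+s[1:,4].argmax()
    print("pad",cv2.minEnclosingCircle(W[l==i][:,:2].astype(np.float32)),W[l==i].mean(0),s[i])
E
```

```text
top table z 0.0006439060150899423
tall z>.085 [327, 220, 15, 14, 180] mid [ 0.4908 -0.2307  0.0997] lo [ 0.4739 -0.2499  0.0906] hi [ 0.5078 -0.2115  0.1087]
tall z>.085 [350, 221, 12, 12, 88] mid [ 0.49   -0.2915  0.1003] lo [ 0.4765 -0.3049  0.0903] hi [ 0.5034 -0.2782  0.1102]
tall z>.085 [371, 222, 15, 15, 171] mid [ 0.4844 -0.3527  0.0994] lo [ 0.4663 -0.3712  0.0942] hi [ 0.5025 -0.3343  0.1046]
mid .035-.06 [316, 204, 4, 25, 72] mid [ 0.5232 -0.1925  0.0403] lo [ 0.4874 -0.1978  0.0362] hi [ 0.5589 -0.1872  0.0444]
mid .035-.06 [346, 204, 15, 15, 171] mid [ 0.5387 -0.2985  0.0404] lo [ 0.5189 -0.319   0.0366] hi [ 0.5586 -0.2781  0.0442]
mid .035-.06 [384, 205, 4, 26, 73] mid [ 0.5225 -0.3955  0.0396] lo [ 0.4872 -0.4014  0.0355] hi [ 0.5577 -0.3896  0.0437]
mid .035-.06 [366, 226, 6, 11, 15] mid [ 0.4792 -0.3408  0.0405] lo [ 0.465  -0.3474  0.0356] hi [ 0.4934 -0.3341  0.0454]
rim [315, 204, 5, 25, 77] mid [ 0.5232 -0.1924  0.0377] lo [ 0.4874 -0.1978  0.031 ] hi [ 0.5589 -0.1871  0.0444]
rim [345, 204, 16, 15, 173] mid [ 0.5387 -0.2984  0.0402] lo [ 0.519  -0.3189  0.0361] 
[... 1937 characters left out ...]
, 599] mid [ 0.5251 -0.2964  0.0679] lo [ 0.4919 -0.3171  0.0314] hi [ 0.5584 -0.2758  0.1044]
rim [86, 199, 24, 33, 530] mid [ 0.4912 -0.3543  0.0668] lo [ 0.4738 -0.3728  0.033 ] hi [ 0.5085 -0.3359  0.1006]
rim [161, 199, 13, 18, 74] mid [ 0.5248 -0.1927  0.0363] lo [ 0.4923 -0.1986  0.0311] hi [ 0.5573 -0.1869  0.0415]
rim [82, 226, 13, 24, 95] mid [ 0.5156 -0.3945  0.0365] lo [ 0.4747 -0.4008  0.032 ] hi [ 0.5565 -0.3882  0.0411]
board ((0.5326371192932129, 0.3485925793647766), (0.09744720906019211, 0.1747094988822937), 89.5262222290039) [292 138  54  32 734]
pad ((0.5649152994155884, -0.01278905663639307), 0.04377979412674904) [ 0.55333797 -0.01409854  0.00475835] [220 191  27  15 210]
```

>>> servo_tool --motion '[[[-3,-3.5,0,0,-1],[-6.5,-7.5,0,0,-1],[-9.5,-11,0,0,-1],[-12.5,-14.5,0,0,-1],[-15,-18,0,0,-1]]]'

```text
time_s: 0.6
eef_pos: [0.2809, 0.3139, 0.256]
eef_rot: [0.0, 0.181, 0.984, -0.0]
wrist_force: [0.9, -0.4, 0.7]
opening: 1.0
grasp_force: 0.0
```

>>> servo_tool --motion '[[[-3,-3.5,0,0,-1],[-6.5,-7.5,0,0,-1],[-9.5,-11,0,0,-1],[-12.5,-14.5,0,0,-1],[-15,-18,0,0,-1]]]'

```text
time_s: 1.1
eef_pos: [0.3571, 0.0922, 0.2563]
eef_rot: [0.0, 0.181, 0.983, 0.0]
wrist_force: [1.5, 0.2, 1.1]
opening: 0.997
grasp_force: 0.0
```

>>> servo_tool --motion '[[[-3,-3.5,0,0,-1],[-6.5,-7.5,0,0,-1],[-9.5,-11,0,0,-1],[-12.5,-14.5,0,0,-1],[-15,-18,0,0,-1]]]'

```text
time_s: 1.6
eef_pos: [0.4333, -0.1296, 0.2561]
eef_rot: [0.0, 0.181, 0.983, 0.0]
wrist_force: [0.8, 0.0, 0.6]
opening: 0.998
grasp_force: 0.0
```

>>> servo_tool --motion '[[[-3,-3.5,0,8,-1],[-6.5,-7.5,0,16,-1],[-9,-11,0,24,-1],[-11,-13,0,32,-1],[-11.2,-13.1,0,40,-1]]]'

```text
time_s: 2.1
eef_pos: [0.4913, -0.2932, 0.2555]
eef_rot: [-0.0, 0.51, 0.86, -0.0]
wrist_force: [0.3, 0.5, -0.6]
opening: 0.996
grasp_force: 0.0
```

>>> servo_tool --motion '[[[0,0,0,8,-1],[0,0,0,16,-1],[0,0,0,24,-1],[0,0,0,32,-1],[0,0,0,32,-1]]]'

```text
time_s: 2.6
eef_pos: [0.4908, -0.2895, 0.2558]
eef_rot: [-0.001, 0.725, 0.689, -0.0]
wrist_force: [-0.1, -0.1, 0.1]
opening: 0.996
grasp_force: 0.0
```

```bash
cat >> h.py <<'E'
from scipy.spatial.transform import Rotation as Ro
def wpts(o,c):
    c=dict(c); q=np.array(o["eef_rot"]); A=Ro.from_quat(q[[1,2,3,0]]).as_matrix()
    H=np.array(c["hand_eye"]); M=A@H[:3,:3]; p=A@H[:3,3]+o["eef_pos"]
    c["R"]=M.T; c["t"]=-M.T@p
    return pts(c),c
def axes(o):
    q=np.array(o["eef_rot"]); return Ro.from_quat(q[[1,2,3,0]]).as_matrix()
def go(x,y,z=None):
    "tool-frame shift (cm) from the measured pose to a world point"
    o=ctrl.get_obs(); p=o["eef_pos"]; return (axes(o).T@(np.array([x,y,p[2] if z is None else z])-p)*100).round(2)
E
python3 - <<'E'
from h import *
import pickle
o=ctrl.get_obs(); print(o["time_s"],o["eef_pos"],axes(o).round(3).tolist(),o["q"],ctrl.tip_reach)
c=save("wrist","pics/w1.png"); pickle.dump((o,c),open("w1.pkl","wb")); print(c["hand_eye"],c["fx"])
c=pickle.load(open("top0.pkl","rb")); W=pts(c); 
def ray(uv,z):
    d=np.c_[(uv[:,0]-c["cx"])/c["fx"],(uv[:,1]-c["cy"])/c["fy"],np.ones(len(uv))]@c["R"]; p=-c["R"].T@c["t"]
    return (p+d*((z-p[2])/d[:,2])[:,None])[:,:2]
hsv=cv2.cvtColor(c["pixels"],cv2.COLOR_RGB2HSV); print(hsv[213,158],hsv[201,257],hsv[230,220])
for nm,(u,v),z in(("board",(158,213),.01),("pad",(257,201),.006)):
    s=hsv[v-4:v+5,u-4:u+5].reshape(-1,3).astype(float)
    dz=W[...,2]; m=cv2.inRange(dz,z*.45,z+.008)
    m[:v-45]=0;m[v+45:]=0;m[:,:u-45]=0;m[:,u+45:]=0
    k,l,st,_=cv2.connectedComponentsWithStats(m); i=l[v,u]; P=cv2.findContours((l==i).astype(np.uint8),cv2.RETR_EXTERNAL,cv2.CHAIN_APPROX_NONE)[0][0][:,0].astype(float)
    w=ray(P,z).astype(np.float32); print(nm,st[i],cv2.minAreaRect(w),cv2.minEnclosingCircle(w))
E
```

```text
2.6 [ 0.4908099  -0.28947514  0.25575411] [[0.051, 0.999, -0.001], [0.999, -0.051, 0.001], [0.001, -0.001, -1.0]] [-7.41100367e-01  1.70465154e-01  1.62007554e+00 -2.63777769e-05
  1.35213811e+00 -6.90207494e-01] 0.025
[[-3.08564548e-04 -9.49807384e-01 -3.12835161e-01  8.06650597e-02]
 [ 9.99999867e-01 -1.64140869e-04 -4.87995972e-04 -8.24444251e-04]
 [ 4.12153142e-04 -3.12835270e-01  9.49807309e-01 -1.18181958e-01]
 [ 0.00000000e+00  0.00000000e+00  0.00000000e+00  1.00000000e+00]] 273.23160901756575
[ 19 128 182] [ 13 157 156] [ 11 177 143]
board [ 122  179   72   69 3783] ((0.5327282547950745, 0.29331380128860474), (0.19697412848472595, 0.19291254878044128), 83.37445068359375) ((0.5327568650245667, 0.2926348149776459), 0.13225232064723969)
pad [237 188  38  32 667] ((0.566453218460083, -0.01784929633140564), (0.10139956325292587, 0.10216031968593597), 29.62774658203125) ((0.5673497319221497, -0.007516151759773493), 0.05988158658146858)
```

View pics/w1.png

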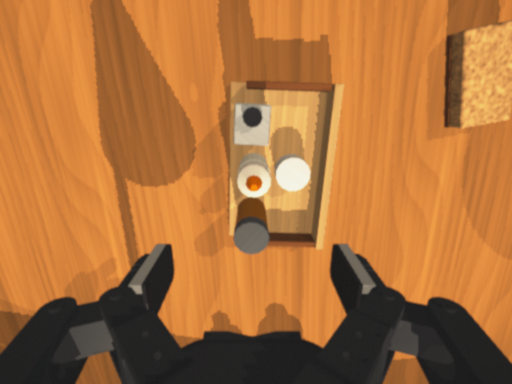

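```bash
python3 - <<'E'
from h import *
import pickle
o,c=pickle.load(open("w1.pkl","rb")); W,c=wpts(o,c); Z=W[...,2]
for lo,hi in((.03,.048),(.075,.09),(.09,.098),(.097,.115)):
    k,l,s,_=cv2.connectedComponentsWithStats(((Z>lo)&(Z<hi)&(W[...,0]>.4)&(W[...,0]<.65)).astype(np.uint8))
    for i in range(1,k):
        if s[i,4]>60:
            q=W[l==i]; a,b=np.nanpercentile(q,1,0),np.nanpercentile(q,99,0); print(lo,s[i].tolist(),"mid",((a+b)/2).round(4),"ext",(b-a).round(4),"med",np.nanmedian(q,0).round(4))
E
```

```text
0.03 [246, 81, 98, 169, 2935] mid [ 0.5435 -0.294   0.0388] ext [0.1032 0.2126 0.0167] med [ 0.5784 -0.2681  0.042 ]
0.03 [239, 155, 29, 12, 69] mid [ 0.4918 -0.2776  0.0391] ext [0.0346 0.0119 0.0166] med [ 0.4922 -0.2737  0.0397]
0.03 [275, 157, 35, 34, 940] mid [ 0.5402 -0.2973  0.0379] ext [0.0405 0.041  0.0088] med [ 0.54   -0.2965  0.0407]
0.03 [237, 201, 29, 14, 130] mid [ 0.4858 -0.3408  0.0391] ext [0.0369 0.0144 0.0175] med [ 0.4865 -0.3361  0.0394]
0.075 [237, 163, 34, 35, 376] mid [ 0.4917 -0.2904  0.0827] ext [0.036  0.0361 0.0144] med [ 0.4921 -0.2815  0.0879]
0.075 [235, 214, 33, 15, 149] mid [ 0.486  -0.3401  0.0825] ext [0.0365 0.0141 0.0148] med [ 0.4867 -0.3354  0.0817]
0.09 [233, 104, 38, 42, 1153] mid [ 0.4926 -0.2305  0.0944] ext [0.0361 0.0403 0.0038] med [ 0.4919 -0.2338  0.0946]
0.09 [239, 169, 29, 27, 375] mid [ 0.4911 -0.2908  0.0939] ext [0.0282 0.0285 0.0077] med [ 0.4915 -0.2875  0.0923]
0.09 [234, 219, 34, 13, 93] mid [ 0.486  -0.3393  0.0939] ext [0.0361 0.0126 0.0074] med [ 0.4867 -0.3358  0.0946]
0.097 [242, 107, 20, 21, 310] mid [ 0.4935 -0.2226  0.1065] ext [0.017  0.0173 0.0038] med [ 0.4934 -0.2223  0.1067]
0.097 [246, 177, 16, 15, 189] mid [ 0.4916 -0.2899  0.1048] ext [0.0157 0.014  0.0142] med [ 0.4915 -0.2883  0.1045]
0.097 [233, 221, 36, 34, 937] mid [ 0.4854 -0.3526  0.0999] ext [0.0369 0.0377 0.0046] med [ 0.4854 -0.3519  0.1007]
```

The wrist view shows the caddy from directly above: can (252,124), bottle (254,182), jar (251,235) and tin (293,174). The jaws already line up with the row, so I start with the oil can.

>>> servo_tool --motion '[[[3,0,2,0,-1],[5.9,-0.1,5,0,-1],[5.9,-0.1,8,0,-1],[5.9,-0.1,10,0,-1],[5.9,-0.1,11.5,0,-1]]]'

```text
time_s: 3.15
eef_pos: [0.4924, -0.2299, 0.1396]
eef_rot: [-0.001, 0.723, 0.691, -0.0]
wrist_force: [-0.0, -0.2, 0.0]
opening: 0.999
grasp_force: 0.0
```

>>> servo_tool --motion '[[[0,0,1.5,0,-1],[0,0,3,0,-1],[0,0,4.5,0,-1],[0,0,5.7,0,-1],[0,0,6.1,0,-1]]]'

```text
time_s: 3.65
eef_pos: [0.4923, -0.2303, 0.0787]
eef_rot: [-0.001, 0.724, 0.689, -0.0]
wrist_force: [-0.6, 0.2, -0.2]
opening: 1.0
grasp_force: 0.0
```

>>> servo_tool --motion '[[[0,0,0,0,-1],[0,0,0,0,-0.3],[0,0,0,0,0],[0,0,0,0,0.2],[0,0,0,0,0.4]]]'

```text
time_s: 4.15
eef_pos: [0.4935, -0.2311, 0.0811]
eef_rot: [0.001, 0.724, 0.689, 0.0]
wrist_force: [0.2, 0.1, 2.5]
opening: 0.415
grasp_force: 58.7
```

>>> servo_tool --motion '[[[0,0,0,0,1],[0,0,0,0,1],[0,0,0,0,1],[0,0,0,0,1],[0,0,0,0,1]]]'

```text
time_s: 4.65
eef_pos: [0.4935, -0.2311, 0.0811]
eef_rot: [0.001, 0.724, 0.689, 0.0]
wrist_force: [0.6, 0.5, 6.7]
opening: 0.418
grasp_force: 59.3
```

>>> servo_tool --motion '[[[0,0,-0.5,0,1],[0,0,-2,0,1],[0,0,-4.5,0,1],[0,0,-7.5,0,1],[0,0,-10,0,1]]]'

```text
time_s: 5.15
eef_pos: [0.493, -0.2307, 0.1825]
eef_rot: [0.0, 0.724, 0.689, 0.0]
wrist_force: [0.7, 0.1, -0.5]
opening: 0.416
grasp_force: 58.8
```

>>> servo_tool --motion '[[[0,0,-1.5,0,1],[1,0,-1.5,0,1],[3,0,-1.5,0,1],[6,0,-1.5,0,1],[9.5,0.2,-1.5,0,1]]]'

```text
time_s: 5.65
eef_pos: [0.4987, -0.1346, 0.1943]
eef_rot: [-0.001, 0.725, 0.689, -0.0]
wrist_force: [0.3, 0.2, -0.3]
opening: 0.418
grasp_force: 58.8
```

>>> servo_tool --motion '[[[3.8,0.1,0,0,1],[7.6,0.2,0,0,1],[11.4,0.3,0,0,1],[15.2,0.3,0,0,1],[19,0.4,0,0,1]]]'

```text
time_s: 6.15
eef_pos: [0.5118, 0.0559, 0.1943]
eef_rot: [-0.001, 0.724, 0.689, -0.001]
wrist_force: [1.1, 0.3, -1.2]
opening: 0.421
grasp_force: 58.8
```

>>> servo_tool --motion '[[[3.8,0.1,0,0,1],[7.6,0.2,0,0,1],[11.4,0.3,0,0,1],[15.2,0.3,0,0,1],[18.5,0.4,0,0,1]]]'

```text
time_s: 6.65
eef_pos: [0.5246, 0.2405, 0.1942]
eef_rot: [-0.001, 0.724, 0.69, -0.001]
wrist_force: [0.7, -0.2, -1.5]
opening: 0.418
grasp_force: 58.8
```

>>> servo_tool --motion '[[[3,0,0,0,1],[6,0,0,0,1],[8.5,0,0,0,1],[10.3,0,0,0,1],[11.2,0,0,0,1]]]'

```text
time_s: 7.15
eef_pos: [0.5308, 0.3515, 0.1944]
eef_rot: [-0.0, 0.724, 0.69, -0.001]
wrist_force: [-0.3, 0.1, -1.3]
opening: 0.426
grasp_force: 58.8
```

>>> servo_tool --motion '[[[0,0,0.8,0,1],[0,0,3,0,1],[0,0,5,0,1],[0,0,7,0,1],[0,0,8.5,0,1]]]'

```text
time_s: 7.65
eef_pos: [0.5311, 0.3484, 0.1081]
eef_rot: [-0.0, 0.725, 0.689, -0.001]
wrist_force: [0.1, 0.2, -1.3]
opening: 0.411
grasp_force: 58.8
```

>>> servo_tool --motion '[[[0,0,1,0,1],[0,0,1.7,0,1],[0,0,2.2,0,1],[0,0,2.4,0,1],[0,0,2.4,0,1]]]'

```text
time_s: 8.15
eef_pos: [0.5321, 0.3502, 0.0866]
eef_rot: [0.0, 0.724, 0.689, 0.0]
wrist_force: [-0.3, 0.2, -0.9]
opening: 0.415
grasp_force: 58.8
```

```bash
python3 - <<'E'
from h import *
o=ctrl.get_obs(); print(o["time_s"],o["eef_pos"],o["wrist_force"])
c=save("scene","pics/s2.png"); W=pts(c); Z=W[...,2]
c=ctrl.camera("top"); W=pts(c); Z=W[...,2]
m=(Z>.003)&(Z<.014)&(np.abs(W[...,1]+.013)<.08)&(np.abs(W[...,0]-.56)<.08)
hsv=cv2.cvtColor(c["pixels"],cv2.COLOR_RGB2HSV); print(hsv[195:208:4,250:264:4].tolist(),hsv[201,228:290:3].tolist())
im=cv2.resize(c["pixels"][160:260,90:400,::-1],None,fx=2.5,fy=2.5); cv2.imwrite("pics/t2.png",im)
E
```

```text
8.15 [0.53205564 0.35018882 0.08655822] [-0.34138158  0.16615736 -0.94474108]
[[[13, 157, 149], [14, 156, 157], [14, 155, 176], [13, 155, 161]], [[14, 158, 170], [14, 159, 156], [14, 157, 174], [14, 155, 166]], [[14, 154, 179], [13, 156, 162], [14, 155, 181], [14, 157, 154]], [[14, 154, 175], [14, 155, 166], [14, 156, 165], [14, 157, 151]]] [[12, 177, 144], [12, 179, 144], [12, 177, 147], [12, 176, 146], [11, 176, 148], [13, 161, 128], [14, 155, 165], [14, 156, 155], [14, 155, 165], [13, 158, 152], [14, 156, 173], [14, 155, 170], [13, 161, 146], [14, 157, 161], [13, 155, 173], [12, 176, 151], [12, 179, 154], [11, 177, 154], [12, 178, 153], [12, 177, 154], [12, 178, 153]]
```

View pics/s2.png

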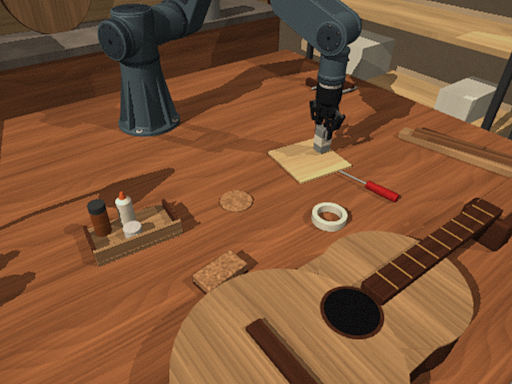

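The scene shows the can upright in the gripper over the board at (323,140), about 7 mm above it. I will lower and release it, then go for the bottle.

>>> servo_tool --motion '[[[0,0,0.3,0,1],[0,0,0.6,0,1],[0,0,0.75,0,1],[0,0,0.75,0,1],[0,0,0.75,0,1]]]'

```text
time_s: 8.75
eef_pos: [0.5318, 0.3501, 0.0791]
eef_rot: [-0.0, 0.724, 0.689, -0.0]
wrist_force: [-0.9, -0.6, 3.6]
opening: 0.416
grasp_force: 59.1
```

>>> servo_tool --motion '[[[0,0,0,0,0.2],[0,0,0,0,0.1],[0,0,0,0,-0.2],[0,0,0,0,-1],[0,0,0,0,-1]]]'

```text
time_s: 9.25
eef_pos: [0.5319, 0.3501, 0.0786]
eef_rot: [0.0, 0.724, 0.689, 0.0]
wrist_force: [0.1, -0.1, 1.4]
opening: 0.913
grasp_force: 0.0
```

>>> servo_tool --motion '[[[0,0,-1,0,-1],[0,0,-3,0,-1],[0,0,-6,0,-1],[0,0,-9,0,-1],[0,0,-12,0,-1]]]'

```text
time_s: 9.75
eef_pos: [0.5319, 0.3501, 0.2008]
eef_rot: [0.0, 0.724, 0.689, 0.0]
wrist_force: [1.0, -0.5, -0.1]
opening: 1.007
grasp_force: 0.0
```

>>> servo_tool --motion '[[[-3,0,0,0,-1],[-8,0,0,0,-1],[-12.5,-0.1,0,0,-1],[-17,-0.2,0,0,-1],[-21.5,-0.2,0,0,-1]]]'

```text
time_s: 10.25
eef_pos: [0.5189, 0.1339, 0.1998]
eef_rot: [0.0, 0.724, 0.69, 0.0]
wrist_force: [-0.2, 0.2, -0.5]
opening: 1.001
grasp_force: 0.0
```

>>> servo_tool --motion '[[[-4.5,0,0,0,-1],[-9,-0.1,0,0,-1],[-13.5,-0.2,0,0,-1],[-18,-0.2,0,0,-1],[-22.5,-0.3,0,0,-1]]]'

```text
time_s: 10.75
eef_pos: [0.5049, -0.091, 0.1999]
eef_rot: [0.001, 0.724, 0.689, 0.0]
wrist_force: [0.4, -0.1, -0.1]
opening: 1.002
grasp_force: 0.0
```

>>> servo_tool --motion '[[[-4.5,0,0,0,-1],[-9,-0.1,0,0,-1],[-13.5,-0.2,0,0,-1],[-17.5,-0.2,0,0,-1],[-20.2,-0.3,0,0,-1]]]'

```text
time_s: 11.25
eef_pos: [0.4917, -0.2938, 0.1998]
eef_rot: [0.001, 0.725, 0.689, -0.0]
wrist_force: [1.1, 0.7, 0.4]
opening: 1.001
grasp_force: 0.0
```

```bash
python3 - <<'E'
from h import *
o=ctrl.get_obs(); print(o["time_s"],o["eef_pos"],o["wrist_force"],axes(o)[:2,:2].round(3).tolist())
print(go(.4915,-.2904,.078), go(.4854,-.3526,.078))
c=save("scene","pics/s3.png"); W=pts(c); m=(W[...,2]>.06)&(W[...,2]<.15)&(np.abs(W[...,1]-.35)<.06)&(np.abs(W[...,0]-.53)<.06)
q=W[m]; print("can",np.nanpercentile(q,[2,98],axis=0).round(3).tolist())
E
```

```text
11.25 [ 0.4916835  -0.2938064   0.19982692] [1.0655365  0.65333361 0.41879115] [[0.052, 0.999], [0.999, -0.052]]
[ 0.36 -0.05 12.18] [-5.89 -0.34 12.19]
can [[0.516, 0.327, 0.061], [0.554, 0.366, 0.103]]
```

>>> servo_tool --motion '[[[0.1,0,2,0,-1],[0.1,0,5.5,0,-1],[0.1,0,9,0,-1],[0.1,0,11,0,-1],[0.1,0,12,0,-1]]]'

```text
time_s: 11.8
eef_pos: [0.4911, -0.2887, 0.0771]
eef_rot: [-0.002, 0.724, 0.689, -0.0]
wrist_force: [0.3, -0.6, -0.2]
opening: 1.0
grasp_force: 0.0
```

>>> servo_tool --motion '[[[0,0,0,0,-1],[0,0,0,0,-0.3],[0,0,0,0,0],[0,0,0,0,0.2],[0,0,0,0,0.4]]]'

```text
time_s: 12.3
eef_pos: [0.4929, -0.2905, 0.0804]
eef_rot: [0.001, 0.724, 0.689, 0.0]
wrist_force: [-0.2, 0.6, 6.1]
opening: 0.432
grasp_force: 60.3
```

>>> servo_tool --motion '[[[0,0,0,0,1],[0,0,0,0,1],[0,0,0,0,1],[0,0,0,0,1],[0,0,0,0,1]]]'

```text
time_s: 12.8
eef_pos: [0.4929, -0.2905, 0.0804]
eef_rot: [0.001, 0.724, 0.689, 0.0]
wrist_force: [-0.6, 0.5, 6.9]
opening: 0.425
grasp_force: 60.3
```

>>> servo_tool --motion '[[[0,0,-0.5,0,1],[0,0,-2,0,1],[0,0,-4.5,0,1],[0,0,-7.5,0,1],[0,0,-10,0,1]]]'

```text
time_s: 13.3
eef_pos: [0.4922, -0.2898, 0.1812]
eef_rot: [0.001, 0.724, 0.689, 0.0]
wrist_force: [0.4, -0.5, -1.8]
opening: 0.428
grasp_force: 60.1
```

>>> servo_tool --motion '[[[0,0,-2,0,1],[0,0,-2,0,1],[0,0,-2,0,1],[0,0,-2,0,1],[0,0,-2,0,1]]]'

```text
time_s: 13.8
eef_pos: [0.4913, -0.2891, 0.1972]
eef_rot: [-0.001, 0.724, 0.689, -0.0]
wrist_force: [0.1, 1.0, -0.7]
opening: 0.426
grasp_force: 60.1
```

```bash
python3 - <<'E'
from h import *
o=ctrl.get_obs(); print(o["time_s"],o["eef_pos"])
c=ctrl.camera("top"); m=cv2.inRange(cv2.cvtColor(c["pixels"],cv2.COLOR_RGB2HSV),(13,145,90),(20,166,255))
n=np.zeros_like(m); n[180:225,235:280]=m[180:225,235:280]; n=cv2.morphologyEx(n,cv2.MORPH_CLOSE,np.ones((5,5)));n=cv2.morphologyEx(n,cv2.MORPH_OPEN,np.ones((5,5)))
cn=max(cv2.findContours(n,0,1)[0],key=cv2.contourArea); P=cn[:,0].astype(float)
d=np.c_[(P[:,0]-c["cx"])/c["fx"],(P[:,1]-c["cy"])/c["fy"],np.ones(len(P))]@c["R"]; p=-c["R"].T@c["t"]
w=(p+d*((.006-p[2])/d[:,2])[:,None])[:,:2].astype(np.float32); print("pad",cv2.boundingRect(cn),cv2.minEnclosingCircle(w),cv2.fitEllipse(w))
cv2.imwrite("pics/s4.png",save("scene","pics/s4.png")["pixels"][90:270,60:400,::-1])
E
```

```text
13.8 [ 0.49132306 -0.28909419  0.1972154 ]
pad (243, 187, 29, 29) ((0.5696810483932495, -0.0122729716822505), 0.04556405544281006) ((0.5700157284736633, -0.012414530850946903), (0.08739237487316132, 0.08829636871814728), 15.465025901794434)
```

View pics/s4.png

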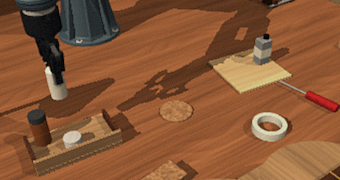

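The picture shows the can upright on the board at (262,48) in the crop, the bottle hanging upright in the gripper at (57,83), and the pad at (176,110). Next, the bottle goes to the board.

>>> servo_tool --motion '[[[1,0,0,0,1],[3,0,0,0,1],[6,0.1,0,0,1],[9.5,0.2,0,0,1],[13.3,0.3,0,0,1]]]'

```text
time_s: 14.4
eef_pos: [0.5013, -0.1546, 0.1987]
eef_rot: [-0.0, 0.725, 0.689, 0.0]
wrist_force: [1.2, 0.6, -1.7]
opening: 0.425
grasp_force: 60.1
```

>>> servo_tool --motion '[[[3.8,0.1,0,0,1],[7.6,0.2,0,0,1],[11.4,0.3,0,0,1],[15.2,0.3,0,0,1],[19,0.4,0,0,1]]]'

```text
time_s: 14.9
eef_pos: [0.514, 0.0356, 0.1988]
eef_rot: [-0.0, 0.724, 0.69, 0.0]
wrist_force: [0.9, -0.5, -1.3]
opening: 0.428
grasp_force: 60.1
```

>>> servo_tool --motion '[[[3.8,0.1,0,0,1],[7.6,0.2,0,0,1],[11.4,0.3,0,0,1],[14.8,0.3,0,0,1],[18,0.4,0,0,1]]]'

```text
time_s: 15.4
eef_pos: [0.5264, 0.2151, 0.1988]
eef_rot: [-0.0, 0.724, 0.69, -0.0]
wrist_force: [1.2, -0.0, -0.2]
opening: 0.427
grasp_force: 60.1
```

>>> servo_tool --motion '[[[3,0,0,0,1],[5.5,0,0,0,1],[7.2,0,0,0,1],[8,0,0,0,1],[8,0,0,0,1]]]'

```text
time_s: 15.9
eef_pos: [0.5313, 0.2929, 0.1986]
eef_rot: [-0.0, 0.724, 0.69, -0.0]
wrist_force: [0.7, -0.2, -0.7]
opening: 0.424
grasp_force: 60.1
```

>>> servo_tool --motion '[[[0,0,0.8,0,1],[0,0,3,0,1],[0,0,5,0,1],[0,0,7,0,1],[0,0,8.5,0,1]]]'

```text
time_s: 16.4
eef_pos: [0.5314, 0.2905, 0.1118]
eef_rot: [-0.0, 0.725, 0.689, -0.001]
wrist_force: [-0.2, 0.2, -1.0]
opening: 0.424
grasp_force: 60.1
```

>>> servo_tool --motion '[[[0,0,1.2,0,1],[0,0,2.2,0,1],[0,0,2.8,0,1],[0,0,3.2,0,1],[0,0,3.3,0,1]]]'

```text
time_s: 16.9
eef_pos: [0.5321, 0.2921, 0.0807]
eef_rot: [0.0, 0.724, 0.689, 0.0]
wrist_force: [0.7, 0.2, -1.9]
opening: 0.423
grasp_force: 60.1
```

>>> servo_tool --motion '[[[0,0,0,0,1],[0,0,0,0,1],[0,0,0,0,1],[0,0,0,0,1],[0,0,0,0,1]]]'

```text
time_s: 17.4
eef_pos: [0.532, 0.2921, 0.081]
eef_rot: [0.0, 0.724, 0.689, 0.0]
wrist_force: [-1.0, -0.2, -0.9]
opening: 0.431
grasp_force: 60.1
```

>>> servo_tool --motion '[[[0,0,0.1,0,1],[0,0,0.2,0,1],[0,0,0.25,0,1],[0,0,0.25,0,1],[0,0,0.25,0,1]]]'

```text
time_s: 17.9
eef_pos: [0.5319, 0.2921, 0.0785]
eef_rot: [-0.0, 0.724, 0.689, -0.0]
wrist_force: [-0.8, -0.3, 1.8]
opening: 0.424
grasp_force: 60.4
```

>>> servo_tool --motion '[[[0,0,0,0,0.2],[0,0,0,0,0.1],[0,0,0,0,-0.2],[0,0,0,0,-1],[0,0,0,0,-1]]]'

```text
time_s: 18.4
eef_pos: [0.532, 0.292, 0.0782]
eef_rot: [0.0, 0.724, 0.689, 0.0]
wrist_force: [0.6, -0.1, -0.6]
opening: 0.916
grasp_force: 0.0
```

>>> servo_tool --motion '[[[0,0,-1,0,-1],[0,0,-3,0,-1],[0,0,-6,0,-1],[0,0,-9,0,-1],[0,0,-12,0,-1]]]'

```text
time_s: 18.9
eef_pos: [0.532, 0.292, 0.2003]
eef_rot: [0.0, 0.724, 0.689, 0.0]
wrist_force: [-0.2, 0.1, -0.3]
opening: 0.999
grasp_force: 0.0
```

>>> servo_tool --motion '[[[-3,0,0,0,-1],[-8,-0.1,0,0,-1],[-12.5,-0.2,0,0,-1],[-17,-0.3,0,0,-1],[-21.5,-0.4,0,0,-1]]]'

```text
time_s: 19.4
eef_pos: [0.5171, 0.0759, 0.1993]
eef_rot: [0.001, 0.724, 0.689, 0.0]
wrist_force: [0.6, 0.1, 0.3]
opening: 1.001
grasp_force: 0.0
```

>>> servo_tool --motion '[[[-4.5,0,0,0,-1],[-9,-0.1,0,0,-1],[-13.5,-0.2,0,0,-1],[-18,-0.3,0,0,-1],[-22.5,-0.5,0,0,-1]]]'

```text
time_s: 19.9
eef_pos: [0.501, -0.149, 0.1994]
eef_rot: [0.001, 0.724, 0.689, 0.0]
wrist_force: [0.6, 0.1, 0.0]
opening: 1.002
grasp_force: 0.0
```

>>> servo_tool --motion '[[[-4.5,0,0,0,-1],[-9,-0.1,0,0,-1],[-13.5,-0.2,0,0,-1],[-17.5,-0.3,0,0,-1],[-20.6,-0.4,0,0,-1]]]'

```text
time_s: 20.4
eef_pos: [0.4865, -0.3553, 0.1993]
eef_rot: [0.001, 0.725, 0.689, -0.0]
wrist_force: [-0.1, 1.2, -0.2]
opening: 1.001
grasp_force: 0.0
```

>>> servo_tool --motion '[[[0,0,0,0,-1],[0,0,0,0,-1]]]'

```text
time_s: 20.6
eef_pos: [0.4867, -0.353, 0.1987]
eef_rot: [-0.0, 0.725, 0.689, 0.0]
wrist_force: [0.2, -0.1, -0.3]
opening: 0.996
grasp_force: 0.0
```

```bash
python3 - <<'E'
from h import *
o=ctrl.get_obs(); print(o["time_s"],o["eef_pos"])
print(go(.4854,-.3526,.078))
c=save("scene","pics/s5.png"); W=pts(c); m=(W[...,2]>.04)&(W[...,2]<.15)&(np.abs(W[...,1]-.3)<.1)&(np.abs(W[...,0]-.53)<.06)
k,l,s,_=cv2.connectedComponentsWithStats(m.astype(np.uint8))
for i in range(1,k):
    if s[i,4]>30: print(s[i],np.nanpercentile(W[l==i],[2,98],axis=0).round(3).tolist())
E
```

```text
20.6 [ 0.48665753 -0.35300439  0.19865499]
[ 0.03 -0.13 12.07]
[302 124  30  29 542] [[0.519, 0.271, 0.042], [0.554, 0.365, 0.103]]
```

>>> servo_tool --motion '[[[0,-0.1,2,0,-1],[0,-0.1,5.5,0,-1],[0,-0.1,9,0,-1],[0,-0.1,11,0,-1],[0,-0.1,12,0,-1]]]'

```text
time_s: 21.15
eef_pos: [0.4853, -0.3498, 0.0762]
eef_rot: [-0.002, 0.724, 0.69, 0.0]
wrist_force: [0.4, 0.1, -0.5]
opening: 1.0
grasp_force: 0.0
```

>>> servo_tool --motion '[[[0,0,0,0,-1],[0,0,0,0,-0.3],[0,0,0,0,0],[0,0,0,0,0.2],[0,0,0,0,0.4]]]'

```text
time_s: 21.65
eef_pos: [0.4867, -0.3533, 0.0799]
eef_rot: [0.001, 0.724, 0.689, 0.0]
wrist_force: [-0.1, 1.0, 5.4]
opening: 0.458
grasp_force: 60.2
```

>>> servo_tool --motion '[[[0,0,0,0,1],[0,0,0,0,1],[0,0,0,0,1],[0,0,0,0,1],[0,0,0,0,1]]]'

```text
time_s: 22.15
eef_pos: [0.4867, -0.3533, 0.0799]
eef_rot: [0.001, 0.724, 0.689, 0.0]
wrist_force: [-0.1, 1.0, 7.0]
opening: 0.459
grasp_force: 60.2
```

>>> servo_tool --motion '[[[0,0,-0.5,0,1],[0,0,-2,0,1],[0,0,-4.5,0,1],[0,0,-7.5,0,1],[0,0,-10,0,1]]]'

```text
time_s: 22.65
eef_pos: [0.4859, -0.3526, 0.1805]
eef_rot: [0.0, 0.724, 0.689, -0.0]
wrist_force: [0.4, -0.9, -1.7]
opening: 0.459
grasp_force: 60.5
```

>>> servo_tool --motion '[[[0,0,-2,0,1],[1,0,-2,0,1],[3,0.1,-2,0,1],[6,0.2,-2,0,1],[9.5,0.3,-2,0,1]]]'

```text
time_s: 23.15
eef_pos: [0.4925, -0.255, 0.1962]
eef_rot: [-0.002, 0.725, 0.689, -0.0]
wrist_force: [0.7, 1.2, -2.0]
opening: 0.461
grasp_force: 60.5
```

>>> servo_tool --motion '[[[3.8,0.1,0,0,1],[7.6,0.2,0,0,1],[11.4,0.3,0,0,1],[15.2,0.4,0,0,1],[19,0.5,0,0,1]]]'

```text
time_s: 23.65
eef_pos: [0.5061, -0.0647, 0.1963]
eef_rot: [-0.002, 0.724, 0.69, -0.001]
wrist_force: [1.1, -0.9, -2.0]
opening: 0.455
grasp_force: 60.5
```

>>> servo_tool --motion '[[[3.8,0.1,0,0,1],[7.6,0.2,0,0,1],[11.4,0.3,0,0,1],[15.2,0.4,0,0,1],[19,0.5,0,0,1]]]'

```text
time_s: 24.15
eef_pos: [0.5199, 0.1242, 0.1963]
eef_rot: [-0.001, 0.724, 0.69, -0.001]
wrist_force: [-0.1, 0.2, -2.8]
opening: 0.462
grasp_force: 60.5
```

>>> servo_tool --motion '[[[3.5,0.1,0,0,1],[6.5,0.2,0,0,1],[9,0.3,0,0,1],[10.7,0.3,0,0,1],[11.4,0.3,0,0,1]]]'

```text
time_s: 24.65
eef_pos: [0.5293, 0.2368, 0.1969]
eef_rot: [-0.001, 0.724, 0.69, -0.001]
wrist_force: [-0.8, 0.2, -2.3]
opening: 0.457
grasp_force: 60.5
```

>>> servo_tool --motion '[[[0,0,0.8,0,1],[0,0,3,0,1],[0,0,5,0,1],[0,0,7,0,1],[0,0,8.5,0,1]]]'

```text
time_s: 25.15
eef_pos: [0.5301, 0.2335, 0.1111]
eef_rot: [-0.001, 0.725, 0.689, -0.001]
wrist_force: [0.4, 0.2, -2.0]
opening: 0.46
grasp_force: 60.5
```

>>> servo_tool --motion '[[[0,0,1.2,0,1],[0,0,2.2,0,1],[0,0,2.8,0,1],[0,0,3.2,0,1],[0,0,3.3,0,1]]]'

```text
time_s: 25.65
eef_pos: [0.5312, 0.235, 0.0802]
eef_rot: [0.0, 0.724, 0.689, 0.0]
wrist_force: [1.0, -0.1, -2.3]
opening: 0.458
grasp_force: 60.5
```

>>> servo_tool --motion '[[[0,0,0,0,1],[0,0,0,0,1],[0,0,0,0,1]]]'

```text
time_s: 25.95
eef_pos: [0.5315, 0.2351, 0.0808]
eef_rot: [0.0, 0.724, 0.689, 0.0]
wrist_force: [0.2, 0.4, -1.4]
opening: 0.46
grasp_force: 60.5
```

>>> servo_tool --motion '[[[0,0,0.1,0,1],[0,0,0.2,0,1],[0,0,0.25,0,1],[0,0,0.25,0,1],[0,0,0.25,0,1]]]'

```text
time_s: 26.45
eef_pos: [0.5311, 0.235, 0.0779]
eef_rot: [-0.0, 0.724, 0.689, 0.0]
wrist_force: [-2.8, -0.0, 0.8]
opening: 0.463
grasp_force: 60.8
```

>>> servo_tool --motion '[[[0,0,0,0,0.2],[0,0,0,0,0.1],[0,0,0,0,-0.2],[0,0,0,0,-1],[0,0,0,0,-1]]]'

```text
time_s: 26.95
eef_pos: [0.5313, 0.235, 0.0779]
eef_rot: [0.0, 0.724, 0.689, 0.0]
wrist_force: [-0.0, 0.2, 0.1]
opening: 0.914
grasp_force: 0.0
```

>>> servo_tool --motion '[[[0,0,-1,0,-1],[0,0,-3,0,-1],[0,0,-6,0,-1],[0,0,-9,0,-1],[0,0,-12,0,-1]]]'

```text
time_s: 27.45
eef_pos: [0.5311, 0.235, 0.1997]
eef_rot: [0.0, 0.724, 0.689, 0.0]
wrist_force: [-0.6, -0.8, -0.2]
opening: 0.997
grasp_force: 0.0
```

>>> servo_tool --motion '[[[-3,0.2,0,0,-1],[-8,0.6,0,0,-1],[-12.5,0.9,0,0,-1],[-17,1.2,0,0,-1],[-21.5,1.5,0,0,-1]]]'

```text
time_s: 27.95
eef_pos: [0.5354, 0.0178, 0.1989]
eef_rot: [0.001, 0.724, 0.689, 0.0]
wrist_force: [0.9, -0.6, -0.5]
opening: 0.999
grasp_force: 0.0
```

>>> servo_tool --motion '[[[-4.5,0.3,0,0,-1],[-9,0.6,0,0,-1],[-13.5,0.9,0,0,-1],[-18,1.2,0,0,-1],[-22,1.5,0,0,-1]]]'

```text
time_s: 28.45
eef_pos: [0.5394, -0.2034, 0.1989]
eef_rot: [0.001, 0.725, 0.689, 0.0]
wrist_force: [-0.4, -1.0, 0.3]
opening: 1.0
grasp_force: 0.0
```

>>> servo_tool --motion '[[[-4,0.3,0,8,-1],[-7.5,0.5,0,16,-1],[-9.6,0.6,0,24,-1],[-9.6,0.6,0,32,-1],[-9.6,0.6,0,40,-1]]]'

```text
time_s: 28.95
eef_pos: [0.5405, -0.2984, 0.1985]
eef_rot: [0.0, 0.918, 0.397, 0.0]
wrist_force: [0.0, 0.6, -0.3]
opening: 1.001
grasp_force: 0.0
```

>>> servo_tool --motion '[[[0,0,0,8,-1],[0,0,0,16,-1],[0,0,0,24,-1],[0,0,0,32,-1],[0,0,0,40,-1]]]'

```text
time_s: 29.45
eef_pos: [0.5408, -0.2972, 0.1987]
eef_rot: [0.0, 0.998, 0.06, 0.0]
wrist_force: [-0.1, -0.5, -0.6]
opening: 1.002
grasp_force: 0.0
```

>>> servo_tool --motion '[[[0,0,0,8,-1],[0,0,0,10,-1],[0,0,0,10,-1],[0,0,0,10,-1]]]'

```text
time_s: 29.85
eef_pos: [0.5408, -0.2972, 0.1983]
eef_rot: [0.0, 1.0, -0.024, 0.0]
wrist_force: [-0.7, 0.2, -0.1]
opening: 0.995
grasp_force: 0.0
```

```bash
python3 - <<'E'
from h import *
o=ctrl.get_obs(); print(o["time_s"],o["eef_pos"],axes(o).round(3).tolist(),o["q"].round(3))
c=ctrl.camera("wrist"); W,c=wpts(o,c); Z=W[...,2]; a=c["pixels"]
k,l,s,_=cv2.connectedComponentsWithStats(((Z>.034)&(Z<.048)&(W[...,0]>.4)&(W[...,0]<.65)).astype(np.uint8))
for i in range(1,k):
    if s[i,4]>60:
        q=W[l==i]; x,y=np.nanpercentile(q,1,0),np.nanpercentile(q,99,0); print(s[i].tolist(),"mid",((x+y)/2).round(4),"ext",(y-x).round(4))
c=save("scene","pics/s6.png"); b=cv2.resize(c["pixels"][80:272,110:366],(512,384)); cv2.imwrite("pics/v6.png",cv2.resize(np.hstack([a,b]),None,fx=.78,fy=.78)[:,:,::-1])
E
```

```text
29.85 [ 0.54082615 -0.29719338  0.19832112] [[0.999, -0.048, 0.0], [-0.048, -0.999, -0.0], [0.0, 0.0, -1.0]] [-0.695  0.327  1.55  -0.     1.265  0.925]
[144, 131, 214, 107, 4055] mid [ 0.5365 -0.2939  0.0408] ext [0.1188 0.2121 0.0125]
[232, 161, 41, 40, 1315] mid [ 0.5415 -0.2972  0.0388] ext [0.0406 0.0403 0.0068]
```

View pics/v6.png

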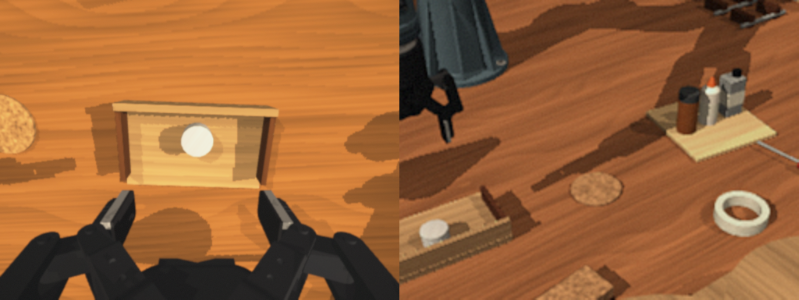

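The wrist view shows the tin untouched at (197,140) on its own in the caddy. The scene view shows the jar, bottle and can upright on the board at (688,110), (710,103) and (733,95). Now the tin.

>>> servo_tool --motion '[[[0,0,2,0,-1],[0,0,5,0,-1],[0,0,8.5,0,-1],[0,0,11,0,-1],[0,0,12.5,0,-1]]]'

```text
time_s: 30.45
eef_pos: [0.5396, -0.2963, 0.0704]
eef_rot: [-0.001, 1.0, -0.025, -0.001]
wrist_force: [-0.6, 0.6, 0.4]
opening: 1.004
grasp_force: 0.0
```

>>> servo_tool --motion '[[[0,0,1.2,0,-1],[0,0,2.2,0,-1],[0,0,3,0,-1],[0,0,3.3,0,-1],[0,0,3.3,0,-1]]]'

```text
time_s: 30.95
eef_pos: [0.5409, -0.2972, 0.0399]
eef_rot: [0.0, 1.0, -0.025, 0.0]
wrist_force: [-0.3, 0.0, 0.1]
opening: 0.996
grasp_force: 0.0
```

>>> servo_tool --motion '[[[0,0,0,0,-0.6],[0,0,0,0,-0.3],[0,0,0,0,-0.1],[0,0,0,0,0.05],[0,0,0,0,0.2]]]'

```text
time_s: 31.45
eef_pos: [0.5411, -0.2974, 0.0407]
eef_rot: [0.0, 1.0, -0.025, 0.0]
wrist_force: [-1.5, 1.6, 5.6]
opening: 0.489
grasp_force: 60.3
```

>>> servo_tool --motion '[[[0,0,0,0,1],[0,0,0,0,1],[0,0,0,0,1],[0,0,0,0,1],[0,0,0,0,1]]]'

```text
time_s: 31.95
eef_pos: [0.5411, -0.2974, 0.0407]
eef_rot: [0.0, 1.0, -0.025, 0.0]
wrist_force: [-1.1, 0.6, 5.4]
opening: 0.493
grasp_force: 60.3
```

>>> servo_tool --motion '[[[0,0,-0.5,0,1],[0,0,-2,0,1],[0,0,-4,0,1],[0,0,-6,0,1],[0,0,-8,0,1]]]'

```text
time_s: 32.45
eef_pos: [0.5408, -0.2972, 0.1215]
eef_rot: [0.0, 1.0, -0.025, 0.0]
wrist_force: [0.2, -0.2, -0.7]
opening: 0.487
grasp_force: 60.7
```

>>> servo_tool --motion '[[[0,0,0,0,1],[0,0,0,0,1],[0,0,0,0,1]]]'

```text
time_s: 32.75
eef_pos: [0.5401, -0.2966, 0.1187]
eef_rot: [-0.001, 1.0, -0.025, -0.001]
wrist_force: [0.1, 0.6, -0.8]
opening: 0.488
grasp_force: 60.7
```

```bash
python3 - <<'E'
from h import *
o=ctrl.get_obs(); print(o["time_s"],o["eef_pos"]); print(go(.570,-.0124))
E
```

```text
32.75 [ 0.54006347 -0.29662174  0.11871136]
[  1.58 -28.54   0.03]
```

>>> servo_tool --motion '[[[0,-1,0,0,1],[0.2,-3,0,0,1],[0.4,-6,0,0,1],[0.6,-9.5,0,0,1],[0.8,-13,0,0,1]]]'

```text
time_s: 33.25
eef_pos: [0.5547, -0.1648, 0.1191]
eef_rot: [-0.001, 1.0, -0.025, -0.001]
wrist_force: [0.5, -0.2, 0.3]
opening: 0.494
grasp_force: 60.7
```

>>> servo_tool --motion '[[[0.2,-3.5,0,0,1],[0.3,-6.5,0,0,1],[0.5,-9,0,0,1],[0.7,-11,0,0,1],[0.7,-12,0,0,1]]]'

```text
time_s: 33.75
eef_pos: [0.5675, -0.0448, 0.1192]
eef_rot: [-0.0, 1.0, -0.023, -0.001]
wrist_force: [0.5, 0.0, -0.6]
opening: 0.488
grasp_force: 60.7
```

>>> servo_tool --motion '[[[0,0,0,0,1],[0,0,0,0,1],[0,0,0,0,1]]]'

```text
time_s: 34.05
eef_pos: [0.568, -0.0489, 0.1197]
eef_rot: [0.0, 1.0, -0.025, -0.0]
wrist_force: [0.0, -0.4, -0.8]
opening: 0.492
grasp_force: 60.7
```

```bash
python3 - <<'E'
from h import *
o=ctrl.get_obs(); print(o["time_s"],o["eef_pos"])
c=ctrl.camera("wrist"); W,c=wpts(o,c); Z=W[...,2]; a=c["pixels"]
m=(Z>.003)&(Z<.012)&(np.hypot(W[...,0]-.57,W[...,1]+.012)<.07)
m=m.astype(np.uint8); k,l,s,_=cv2.connectedComponentsWithStats(m)
i=1+s[1:,4].argmax(); cn=cv2.convexHull(max(cv2.findContours((l==i).astype(np.uint8),0,1)[0],key=cv2.contourArea))
q=W[l==i]; print(s[i].tolist(),np.nanpercentile(q,[.5,99.5],axis=0).round(4).tolist(),cv2.minEnclosingCircle(q[:,:2].astype(np.float32)))
cv2.drawContours(a:=a.copy(),[cn],-1,(0,255,0),1); cv2.imwrite("pics/w7.png",a[:,:,::-1]); print(go(.570,-.0124,.0347))
E
```

```text
34.05 [ 0.56801958 -0.04894533  0.11970266]
[161, 144, 100, 95, 6715] [[0.5326, -0.055, 0.0047], [0.614, 0.0306, 0.0083]] ((0.5704571008682251, -0.01206878386437893), 0.04498748853802681)
[ 0.01 -3.68  8.51]
```

View pics/w7.png

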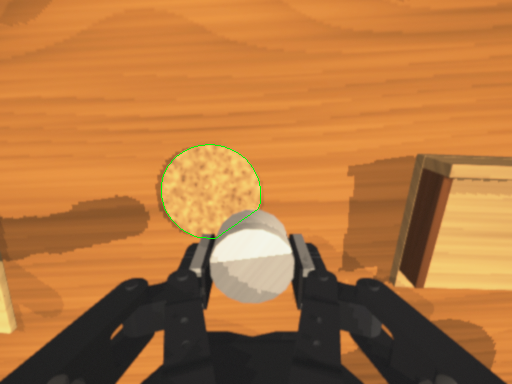

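The wrist view shows the pad outline centred at (211,191) and the tin held level at (252,262). The pad position agrees with the top view.

>>> servo_tool --motion '[[[0,-1.5,0,0,1],[0,-3,0,0,1],[0,-3.7,1,0,1],[0,-3.7,3,0,1],[0,-3.7,5,0,1]]]'

```text
time_s: 34.6
eef_pos: [0.5701, -0.0102, 0.0689]
eef_rot: [0.0, 1.0, -0.024, 0.0]
wrist_force: [-0.5, -0.1, -0.1]
opening: 0.493
grasp_force: 60.8
```

>>> servo_tool --motion '[[[0,0,1,0,1],[0,0,2,0,1],[0,0,2.7,0,1],[0,0,3.1,0,1],[0,0,3.2,0,1]]]'

```text
time_s: 35.1
eef_pos: [0.57, -0.0113, 0.0376]
eef_rot: [0.0, 1.0, -0.025, -0.0]
wrist_force: [0.5, 0.4, -0.7]
opening: 0.487
grasp_force: 60.8
```

>>> servo_tool --motion '[[[0,0,0,0,1],[0,0,0.1,0,1],[0,0,0.2,0,1],[0,0,0.2,0,1],[0,0,0.2,0,1]]]'

```text
time_s: 35.6
eef_pos: [0.57, -0.0113, 0.0359]
eef_rot: [0.0, 1.0, -0.025, 0.0]
wrist_force: [0.4, -0.7, -0.6]
opening: 0.489
grasp_force: 60.8
```

>>> servo_tool --motion '[[[0,0,0.1,0,1],[0,0,0.12,0,1],[0,0,0.12,0,1]]]'

```text
time_s: 35.9
eef_pos: [0.57, -0.0113, 0.0347]
eef_rot: [0.0, 1.0, -0.025, 0.0]
wrist_force: [0.0, -0.2, 0.4]
opening: 0.491
grasp_force: 60.9
```

>>> servo_tool --motion '[[[0,0,0,0,0],[0,0,0,0,-0.1],[0,0,0,0,-0.3],[0,0,0,0,-1],[0,0,0,0,-1]]]'

```text
time_s: 36.4
eef_pos: [0.57, -0.0112, 0.0346]
eef_rot: [-0.0, 1.0, -0.025, 0.0]
wrist_force: [0.1, 0.3, 0.1]
opening: 0.954
grasp_force: 0.0
```

>>> servo_tool --motion '[[[0,0,-1,0,-1],[0,0,-4,0,-1],[0,0,-8,0,-1],[0,0,-12,0,-1],[0,0,-16.5,0,-1]]]'

```text
time_s: 36.9
eef_pos: [0.5693, -0.0111, 0.2013]
eef_rot: [-0.0, 1.0, -0.025, -0.0]
wrist_force: [0.9, -0.3, 0.6]
opening: 1.002
grasp_force: 0.0
```

>>> servo_tool --motion '[[[0,0,0,-8,-1],[0,0,0,-16,-1],[0,0,0,-24,-1],[0,0,0,-32,-1],[0,0,0,-40,-1]]]'

```text
time_s: 37.4
eef_pos: [0.57, -0.0112, 0.2005]
eef_rot: [0.0, 0.947, 0.321, 0.0]
wrist_force: [-1.2, -0.6, -0.5]
opening: 1.001
grasp_force: 0.0
```

>>> servo_tool --motion '[[[0,0,0,-8,-1],[0,0,0,-16,-1],[0,0,0,-24,-1],[0,0,0,-32,-1],[0,0,0,-40,-1]]]'

```text
time_s: 37.9
eef_pos: [0.57, -0.0112, 0.2004]
eef_rot: [0.0, 0.78, 0.626, 0.0]
wrist_force: [-0.9, -1.1, 0.1]
opening: 0.998
grasp_force: 0.0
```

>>> servo_tool --motion '[[[0,0,0,-8,-1],[0,0,0,-10,-1],[0,0,0,-10,-1],[0,0,0,-10,-1]]]'

```text
time_s: 38.3
eef_pos: [0.57, -0.0112, 0.2001]
eef_rot: [0.0, 0.725, 0.689, 0.0]
wrist_force: [0.5, 0.5, 0.6]
opening: 1.001
grasp_force: 0.0
```

```bash
python3 - <<'E'
from h import *
o=ctrl.get_obs(); print(o["time_s"],o["eef_pos"],axes(o)[:2,:2].round(3).tolist())
for n in("wrist","scene","top"):
    c=ctrl.camera(n)
    W=wpts(o,c)[0] if n=="wrist" else pts(c)
    Z=W[...,2]; m=(Z>.028)&(Z<.042)&(np.hypot(W[...,0]-.57,W[...,1]+.012)<.06)
    q=W[m]
    if len(q)>20: print(n,"tin",len(q),np.nanpercentile(q,[2,98],axis=0).mean(0).round(4),np.nanpercentile(q,[2,98],axis=0).ptp(0).round(4) if hasattr(q,"ptp") else "")
    m=(Z>.05)&(Z<.13)&(W[...,0]>.48)&(W[...,0]<.58)&(W[...,1]>.19)&(W[...,1]<.39)
    k,l,s,_=cv2.connectedComponentsWithStats(m.astype(np.uint8))
    for i in range(1,k):
        if s[i,4]>40: print(n,np.nanpercentile(W[l==i],[2,98],axis=0).mean(0).round(4),s[i,4])
print(go(.5313,.235,.0785))
E
```

```text
38.3 [ 0.57001966 -0.01123013  0.20012041] [[0.051, 0.999], [0.999, -0.051]]
wrist tin 1245 [ 0.5699 -0.0105  0.034 ] 
scene tin 142 [ 0.5736 -0.0126  0.0319] 
scene [0.5363 0.2888 0.0768] 719
top [0.5281 0.3478 0.0797] 238
top [0.5278 0.2331 0.0783] 203
top [0.5275 0.2891 0.0803] 172
[24.4  -5.1  12.13]
```

The wrist view puts the tin within 2 mm of the pad centre, and the three containers are still standing on the board. Next I return the jar.

>>> servo_tool --motion '[[[4,-0.8,0,0,-1],[8.5,-1.8,0,0,-1],[13,-2.7,0,0,-1],[17.5,-3.7,0,0,-1],[21.5,-4.5,0,0,-1]]]'

```text
time_s: 38.95
eef_pos: [0.535, 0.2078, 0.1998]
eef_rot: [-0.0, 0.725, 0.689, 0.0]
wrist_force: [0.5, -0.2, 0.1]
opening: 1.005
grasp_force: 0.0
```

>>> servo_tool --motion '[[[2,-0.4,0,0,-1],[2.9,-0.6,0,0,-1],[2.9,-0.6,0,0,-1],[2.9,-0.6,2,0,-1],[2.9,-0.6,5,0,-1]]]'

```text
time_s: 39.45
eef_pos: [0.5334, 0.2339, 0.1512]
eef_rot: [0.002, 0.725, 0.689, 0.002]
wrist_force: [-0.1, 1.0, 0.3]
opening: 1.004
grasp_force: 0.0
```

>>> servo_tool --motion '[[[0,0,2.5,0,-1],[0,0,4.5,0,-1],[0,0,6.2,0,-1],[0,0,7,0,-1],[0,0,7.1,0,-1]]]'

```text
time_s: 39.95
eef_pos: [0.5308, 0.2336, 0.0775]
eef_rot: [-0.0, 0.725, 0.689, -0.001]
wrist_force: [-0.1, -1.0, 0.8]
opening: 0.998
grasp_force: 0.0
```

>>> servo_tool --motion '[[[0,0,0,0,-1],[0,0,0,0,-0.3],[0,0,0,0,0],[0,0,0,0,0.2],[0,0,0,0,0.4]]]'

```text
time_s: 40.45
eef_pos: [0.5314, 0.2352, 0.0794]
eef_rot: [0.0, 0.724, 0.689, 0.0]
wrist_force: [-2.2, -1.1, 4.2]
opening: 0.461
grasp_force: 59.9
```

>>> servo_tool --motion '[[[0,0,0,0,1],[0,0,0,0,1],[0,0,0,0,1],[0,0,0,0,1],[0,0,0,0,1]]]'

```text
time_s: 40.95
eef_pos: [0.5314, 0.2352, 0.0794]
eef_rot: [0.0, 0.724, 0.689, 0.0]
wrist_force: [-2.4, -0.4, 5.9]
opening: 0.457
grasp_force: 59.9
```

>>> servo_tool --motion '[[[0,0,-0.5,0,1],[0,0,-2,0,1],[0,0,-4.5,0,1],[0,0,-7.5,0,1],[0,0,-10,0,1]]]'

```text
time_s: 41.45
eef_pos: [0.5313, 0.2351, 0.1809]
eef_rot: [0.0, 0.724, 0.689, 0.0]
wrist_force: [1.4, -0.3, -1.6]
opening: 0.461
grasp_force: 60.6
```

>>> servo_tool --motion '[[[0,0,-2,0,1],[-1,0,-2,0,1],[-3,-0.1,-2,0,1],[-6,-0.2,-2,0,1],[-9.5,-0.3,-2,0,1]]]'

```text
time_s: 41.95
eef_pos: [0.5223, 0.1393, 0.1975]
eef_rot: [-0.0, 0.724, 0.69, -0.001]
wrist_force: [0.3, -1.1, -2.5]
opening: 0.458
grasp_force: 60.6
```

>>> servo_tool --motion '[[[-3.8,-0.1,0,0,1],[-7.6,-0.2,0,0,1],[-11.4,-0.3,0,0,1],[-15.2,-0.4,0,0,1],[-19,-0.5,0,0,1]]]'

```text
time_s: 42.45
eef_pos: [0.5076, -0.0511, 0.1976]
eef_rot: [-0.001, 0.724, 0.689, -0.0]
wrist_force: [0.9, -0.3, -2.4]
opening: 0.456
grasp_force: 60.6
```

>>> servo_tool --motion '[[[-3.8,-0.1,0,0,1],[-7.6,-0.2,0,0,1],[-11.4,-0.3,0,0,1],[-15.2,-0.4,0,0,1],[-19,-0.5,0,0,1]]]'

```text
time_s: 42.95
eef_pos: [0.4931, -0.2403, 0.1975]
eef_rot: [-0.001, 0.725, 0.689, -0.0]
wrist_force: [0.8, 0.5, -1.7]
opening: 0.459
grasp_force: 60.6
```

>>> servo_tool --motion '[[[-3.5,0,0,0,1],[-6.5,-0.1,0,0,1],[-9,-0.1,0,0,1],[-10.8,-0.2,0,0,1],[-11.5,-0.2,0,0,1]]]'

```text
time_s: 43.45
eef_pos: [0.4858, -0.355, 0.1977]
eef_rot: [-0.001, 0.725, 0.689, -0.0]
wrist_force: [0.4, 0.4, -2.1]
opening: 0.458
grasp_force: 60.6
```

>>> servo_tool --motion '[[[0,0,0,0,1],[0,0,0,0,1],[0,0,0,0,1]]]'

```text
time_s: 43.75
eef_pos: [0.4871, -0.3523, 0.1985]
eef_rot: [-0.0, 0.724, 0.69, 0.0]
wrist_force: [-0.1, 0.3, -2.0]
opening: 0.458
grasp_force: 60.6
```

```bash
python3 - <<'E'
from h import *
o=ctrl.get_obs(); print(o["time_s"],o["eef_pos"]); print(go(.4862,-.353,.080))
E
```

```text
43.75 [ 0.4870855  -0.3522711   0.19848326]
[-0.08 -0.08 11.85]
```

>>> servo_tool --motion '[[[0,0,0.8,0,1],[0,-0.1,3,0,1],[0,-0.1,5,0,1],[0,-0.1,7,0,1],[0,-0.1,9,0,1]]]'

```text
time_s: 44.25
eef_pos: [0.4859, -0.3526, 0.1074]
eef_rot: [-0.0, 0.724, 0.69, 0.0]
wrist_force: [0.4, 0.8, -1.7]
opening: 0.456
grasp_force: 60.6
```

>>> servo_tool --motion '[[[0,0,1.2,0,1],[0,0,2,0,1],[0,0,2.4,0,1],[0,0,2.4,0,1],[0,0,2.4,0,1]]]'

```text
time_s: 44.75
eef_pos: [0.4863, -0.3539, 0.0854]
eef_rot: [0.001, 0.724, 0.689, -0.0]
wrist_force: [-0.5, 0.1, -1.8]
opening: 0.463
grasp_force: 60.6
```

>>> servo_tool --motion '[[[0,0,0.1,0,1],[0,0,0.2,0,1],[0,0,0.2,0,1],[0,0,0.2,0,1],[0,0,0.2,0,1]]]'

```text
time_s: 45.25
eef_pos: [0.4859, -0.3535, 0.0827]
eef_rot: [0.0, 0.724, 0.689, -0.0]
wrist_force: [-0.2, 0.3, -1.5]
opening: 0.462
grasp_force: 60.6
```

>>> servo_tool --motion '[[[0,0,0.1,0,1],[0,0,0.15,0,1],[0,0,0.15,0,1],[0,0,0.15,0,1]]]'

```text
time_s: 45.65
eef_pos: [0.4859, -0.3536, 0.0815]
eef_rot: [0.0, 0.724, 0.689, -0.0]
wrist_force: [-1.8, 0.3, 2.5]
opening: 0.459
grasp_force: 60.8
```

>>> servo_tool --motion '[[[0,0,0,0,0.2],[0,0,0,0,0.1],[0,0,0,0,-0.2],[0,0,0,0,-1],[0,0,0,0,-1]]]'

```text
time_s: 46.15
eef_pos: [0.4859, -0.3534, 0.0809]
eef_rot: [-0.0, 0.724, 0.689, 0.0]
wrist_force: [0.2, 0.9, 0.5]
opening: 0.913
grasp_force: 0.0
```

>>> servo_tool --motion '[[[0,0,-1,0,-1],[0,0,-3,0,-1],[0,0,-6,0,-1],[0,0,-9,0,-1],[0,0,-12,0,-1]]]'

```text
time_s: 46.65
eef_pos: [0.4859, -0.3535, 0.203]
eef_rot: [0.0, 0.724, 0.689, -0.0]
wrist_force: [-0.5, -0.6, -0.5]
opening: 1.0
grasp_force: 0.0
```

>>> servo_tool --motion '[[[3,0,0,0,-1],[8,0.1,0,0,-1],[12.5,0.2,0,0,-1],[17,0.3,0,0,-1],[21.5,0.4,0,0,-1]]]'

```text
time_s: 47.15
eef_pos: [0.5005, -0.1373, 0.202]
eef_rot: [0.001, 0.725, 0.689, 0.0]
wrist_force: [1.4, -0.1, 0.2]
opening: 0.998
grasp_force: 0.0
```

>>> servo_tool --motion '[[[4.5,0.1,0,0,-1],[9,0.2,0,0,-1],[13.5,0.3,0,0,-1],[18,0.4,0,0,-1],[22.5,0.5,0,0,-1]]]'

```text
time_s: 47.65
eef_pos: [0.5168, 0.0874, 0.2021]
eef_rot: [0.001, 0.724, 0.689, 0.001]
wrist_force: [1.0, -0.6, 0.2]
opening: 0.998
grasp_force: 0.0
```

>>> servo_tool --motion '[[[4.5,0.1,0,0,-1],[9,0.2,0,0,-1],[13.5,0.3,0,0,-1],[17.5,0.4,0,0,-1],[20.7,0.4,0,0,-1]]]'

```text
time_s: 48.15
eef_pos: [0.5308, 0.2946, 0.202]
eef_rot: [0.0, 0.724, 0.69, 0.001]
wrist_force: [0.4, -0.5, -0.3]
opening: 1.0
grasp_force: 0.0
```

>>> servo_tool --motion '[[[0,0,0,0,-1],[0,0,0,0,-1],[0,0,0,0,-1]]]'

```text
time_s: 48.45
eef_pos: [0.531, 0.2911, 0.2013]
eef_rot: [0.0, 0.725, 0.689, -0.0]
wrist_force: [-1.0, 0.1, 0.1]
opening: 1.001
grasp_force: 0.0
```

```bash
python3 - <<'E'
from h import *
o=ctrl.get_obs(); print(o["time_s"],o["eef_pos"]); print(go(.532,.292,.078))
c=save("scene","pics/s8.png"); W=pts(c); Z=W[...,2]
m=(Z>.09)&(Z<.12)&(W[...,1]<-.15)&(np.abs(W[...,0]-.5)<.1); print("jar",np.nanpercentile(W[m],[2,98],axis=0).mean(0).round(4),"was .4893 -.354")
E
```

```text
48.45 [0.53099089 0.29112432 0.20130685]
[ 0.1   0.1  12.33]
jar [ 0.4885 -0.3548  0.0957] was .4893 -.354
```

>>> servo_tool --motion '[[[0.1,0.1,2,0,-1],[0.1,0.1,5.5,0,-1],[0.1,0.1,9,0,-1],[0.1,0.1,11.3,0,-1],[0.1,0.1,12.3,0,-1]]]'

```text
time_s: 49.0
eef_pos: [0.5306, 0.2911, 0.0755]
eef_rot: [-0.001, 0.725, 0.689, -0.002]
wrist_force: [-0.3, -0.2, -0.2]
opening: 1.005
grasp_force: 0.0
```

>>> servo_tool --motion '[[[0,0,0,0,-1],[0,0,0,0,-0.3],[0,0,0,0,0],[0,0,0,0,0.2],[0,0,0,0,0.4]]]'

```text
time_s: 49.5
eef_pos: [0.5328, 0.2934, 0.0798]
eef_rot: [0.0, 0.724, 0.689, 0.001]
wrist_force: [-1.4, -0.5, 4.5]
opening: 0.425
grasp_force: 59.5
```

>>> servo_tool --motion '[[[0,0,0,0,1],[0,0,0,0,1],[0,0,0,0,1],[0,0,0,0,1],[0,0,0,0,1]]]'

```text
time_s: 50.0
eef_pos: [0.5328, 0.2934, 0.0798]
eef_rot: [0.001, 0.724, 0.689, 0.001]
wrist_force: [-1.3, 0.4, 5.4]
opening: 0.426
grasp_force: 59.7
```

>>> servo_tool --motion '[[[0,0,-0.5,0,1],[0,0,-2,0,1],[0,0,-4.5,0,1],[0,0,-7.5,0,1],[0,0,-10,0,1]]]'

```text
time_s: 50.5
eef_pos: [0.5323, 0.2932, 0.1807]
eef_rot: [0.0, 0.724, 0.689, 0.001]
wrist_force: [-0.5, 1.1, -0.3]
opening: 0.427
grasp_force: 60.1
```

>>> servo_tool --motion '[[[0,0,-2,0,1],[-1,0,-2,0,1],[-3,-0.1,-2,0,1],[-6,-0.1,-2,0,1],[-9.5,-0.2,-2,0,1]]]'

```text
time_s: 51.0
eef_pos: [0.5243, 0.1972, 0.1972]
eef_rot: [-0.0, 0.724, 0.69, -0.001]
wrist_force: [0.9, -0.4, -1.4]
opening: 0.423
grasp_force: 60.1
```

>>> servo_tool --motion '[[[-3.8,-0.1,0,0,1],[-7.6,-0.1,0,0,1],[-11.4,-0.2,0,0,1],[-15.2,-0.2,0,0,1],[-19,-0.3,0,0,1]]]'

```text
time_s: 51.5
eef_pos: [0.5117, 0.0068, 0.1973]
eef_rot: [-0.0, 0.724, 0.689, -0.0]
wrist_force: [0.4, -0.3, -0.2]
opening: 0.429
grasp_force: 60.1
```

>>> servo_tool --motion '[[[-3.8,-0.1,0,0,1],[-7.6,-0.1,0,0,1],[-11.4,-0.2,0,0,1],[-15.2,-0.2,0,0,1],[-19,-0.3,0,0,1]]]'

```text
time_s: 52.0
eef_pos: [0.4991, -0.1826, 0.1972]
eef_rot: [-0.001, 0.725, 0.689, -0.0]
wrist_force: [-0.4, 0.0, -0.2]
opening: 0.428
grasp_force: 60.1
```

>>> servo_tool --motion '[[[-3.5,0,0,0,1],[-6.5,-0.1,0,0,1],[-9,-0.1,0,0,1],[-10.5,-0.2,0,0,1],[-10.9,-0.2,0,0,1]]]'

```text
time_s: 52.5
eef_pos: [0.4921, -0.291, 0.1974]
eef_rot: [-0.001, 0.725, 0.689, -0.0]
wrist_force: [0.2, -0.4, -1.1]
opening: 0.426
grasp_force: 60.1
```

>>> servo_tool --motion '[[[0,0,0,0,1],[0,0,0,0,1],[0,0,0,0,1],[0,0,0,0,1]]]'

```text
time_s: 52.9
eef_pos: [0.4933, -0.2888, 0.1982]
eef_rot: [-0.0, 0.724, 0.69, 0.0]
wrist_force: [0.4, -0.0, -1.2]
opening: 0.428
grasp_force: 60.1
```

```bash
python3 - <<'E'
from h import *
o=ctrl.get_obs(); print(o["time_s"],o["eef_pos"]); print(go(.4922,-.2904,.080))
E
```

```text
52.9 [ 0.49329237 -0.28882564  0.19815552]
[-0.16 -0.1  11.82]
```

>>> servo_tool --motion '[[[0,0,0.8,0,1],[0,-0.1,3,0,1],[0,-0.1,5,0,1],[0,-0.1,7,0,1],[0,-0.1,9,0,1]]]'

```text
time_s: 53.4
eef_pos: [0.4919, -0.2893, 0.1068]
eef_rot: [-0.0, 0.724, 0.689, -0.0]
wrist_force: [0.4, -0.2, -0.9]
opening: 0.427
grasp_force: 60.1
```

>>> servo_tool --motion '[[[0,0,1.2,0,1],[0,0,2,0,1],[0,0,2.4,0,1],[0,0,2.4,0,1],[0,0,2.4,0,1]]]'

```text
time_s: 53.9
eef_pos: [0.4925, -0.2901, 0.0849]
eef_rot: [0.001, 0.724, 0.689, 0.0]
wrist_force: [0.4, -0.7, -1.4]
opening: 0.427
grasp_force: 60.1
```

>>> servo_tool --motion '[[[0,0,0.1,0,1],[0,0,0.2,0,1],[0,0,0.2,0,1],[0,0,0.2,0,1],[0,0,0.2,0,1]]]'

```text
time_s: 54.4
eef_pos: [0.4921, -0.2898, 0.0822]
eef_rot: [0.0, 0.724, 0.689, 0.0]
wrist_force: [-1.1, -0.5, -1.8]
opening: 0.426
grasp_force: 60.1
```

>>> servo_tool --motion '[[[0,0,0.05,0,1],[0,0,0.1,0,1],[0,0,0.1,0,1],[0,0,0.1,0,1]]]'

```text
time_s: 54.8
eef_pos: [0.4922, -0.29, 0.0818]
eef_rot: [0.0, 0.724, 0.689, -0.0]
wrist_force: [-1.5, 0.3, 4.4]
opening: 0.426
grasp_force: 60.8
```

>>> servo_tool --motion '[[[0,0,0,0,0.2],[0,0,0,0,0.1],[0,0,0,0,-0.2],[0,0,0,0,-1],[0,0,0,0,-1]]]'

```text
time_s: 55.3
eef_pos: [0.4921, -0.2897, 0.081]
eef_rot: [-0.0, 0.724, 0.689, 0.0]
wrist_force: [-1.1, -0.3, 0.1]
opening: 0.913
grasp_force: 0.0
```

>>> servo_tool --motion '[[[0,0,-1,0,-1],[0,0,-3,0,-1],[0,0,-6,0,-1],[0,0,-9,0,-1],[0,0,-12,0,-1]]]'

```text
time_s: 55.8
eef_pos: [0.492, -0.2897, 0.203]
eef_rot: [0.0, 0.724, 0.689, 0.0]
wrist_force: [0.7, -0.0, 0.5]
opening: 1.002
grasp_force: 0.0
```

>>> servo_tool --motion '[[[3,0,0,0,-1],[8,0.1,0,0,-1],[12.5,0.1,0,0,-1],[17,0.2,0,0,-1],[21.5,0.2,0,0,-1]]]'

```text
time_s: 56.3
eef_pos: [0.5047, -0.0735, 0.2021]
eef_rot: [0.001, 0.725, 0.689, 0.0]
wrist_force: [-0.0, 0.4, -0.2]
opening: 0.998
grasp_force: 0.0
```

>>> servo_tool --motion '[[[4.5,0,0,0,-1],[9,0.1,0,0,-1],[13.5,0.2,0,0,-1],[18,0.2,0,0,-1],[22.5,0.3,0,0,-1]]]'

```text
time_s: 56.8
eef_pos: [0.5188, 0.1514, 0.2021]
eef_rot: [0.0, 0.724, 0.689, 0.0]
wrist_force: [1.2, -0.5, -0.2]
opening: 0.995
grasp_force: 0.0
```

>>> servo_tool --motion '[[[4.5,0,0,0,-1],[9,0.1,0,0,-1],[13.5,0.2,0,0,-1],[17.5,0.3,0,0,-1],[20.1,0.3,0,0,-1]]]'

```text
time_s: 57.3
eef_pos: [0.5315, 0.3531, 0.202]
eef_rot: [-0.0, 0.724, 0.69, 0.001]
wrist_force: [0.1, -0.3, 0.5]
opening: 1.003
grasp_force: 0.0
```

>>> servo_tool --motion '[[[0,0,0,0,-1],[0,0,0,0,-1],[0,0,0,0,-1],[0,0,0,0,-1]]]'

```text
time_s: 57.7
eef_pos: [0.5321, 0.3488, 0.2013]
eef_rot: [0.0, 0.725, 0.689, -0.0]
wrist_force: [-0.3, -0.1, 0.3]
opening: 0.997
grasp_force: 0.0
```

```bash
python3 - <<'E'
from h import *
o=ctrl.get_obs(); print(o["time_s"],o["eef_pos"]); print(go(.5319,.3501,.078))
c=save("scene","pics/s9.png"); W=pts(c); Z=W[...,2]
m=(Z>.09)&(Z<.12)&(W[...,1]<-.15)&(np.abs(W[...,0]-.5)<.1)
k,l,s,_=cv2.connectedComponentsWithStats(m.astype(np.uint8))
for i in range(1,k):
    if s[i,4]>20: print(np.nanpercentile(W[l==i],[2,98],axis=0).mean(0).round(4))
print("was .4973 -.2918; .4893 -.354")
E
```

```text
57.7 [0.53210135 0.34884153 0.20132833]
[ 0.13 -0.03 12.33]
[ 0.4973 -0.2921  0.0996]
[ 0.4888 -0.3548  0.0957]
was .4973 -.2918; .4893 -.354
```

>>> servo_tool --motion '[[[0.1,0,2,0,-1],[0.1,0,5.5,0,-1],[0.1,0,9,0,-1],[0.1,0,11.3,0,-1],[0.1,0,12.3,0,-1]]]'

```text
time_s: 58.25
eef_pos: [0.5304, 0.3495, 0.0753]
eef_rot: [-0.001, 0.725, 0.689, -0.002]
wrist_force: [0.2, 0.5, 0.0]
opening: 1.0
grasp_force: 0.0
```

>>> servo_tool --motion '[[[0,0,0,0,-1],[0,0,0,0,-0.3],[0,0,0,0,0],[0,0,0,0,0.2],[0,0,0,0,0.4]]]'

```text
time_s: 58.75
eef_pos: [0.5328, 0.3515, 0.0797]
eef_rot: [0.0, 0.724, 0.689, 0.001]
wrist_force: [-1.6, 0.6, 5.5]
opening: 0.418
grasp_force: 59.4
```

>>> servo_tool --motion '[[[0,0,0,0,1],[0,0,0,0,1],[0,0,0,0,1],[0,0,0,0,1],[0,0,0,0,1]]]'

```text
time_s: 59.25
eef_pos: [0.5328, 0.3515, 0.0797]
eef_rot: [0.0, 0.724, 0.689, 0.001]
wrist_force: [-1.0, -0.8, 7.0]
opening: 0.419
grasp_force: 59.6
```

>>> servo_tool --motion '[[[0,0,-0.5,0,1],[0,0,-2,0,1],[0,0,-4.5,0,1],[0,0,-7.5,0,1],[0,0,-10,0,1]]]'

```text
time_s: 59.75
eef_pos: [0.532, 0.3512, 0.1805]
eef_rot: [0.0, 0.724, 0.689, 0.0]
wrist_force: [-0.3, 0.1, -1.9]
opening: 0.417
grasp_force: 59.0
```

>>> servo_tool --motion '[[[0,0,-2,0,1],[-1,0,-2,0,1],[-3,-0.1,-2,0,1],[-6,-0.1,-2,0,1],[-9.5,-0.2,-2,0,1]]]'

```text
time_s: 60.25
eef_pos: [0.5241, 0.2551, 0.1969]
eef_rot: [-0.0, 0.724, 0.69, -0.001]
wrist_force: [-0.2, -0.5, -1.4]
opening: 0.419
grasp_force: 59.1
```

>>> servo_tool --motion '[[[-3.8,-0.1,0,0,1],[-7.6,-0.1,0,0,1],[-11.4,-0.2,0,0,1],[-15.2,-0.2,0,0,1],[-19,-0.3,0,0,1]]]'

```text
time_s: 60.75
eef_pos: [0.5114, 0.0648, 0.1971]
eef_rot: [-0.001, 0.724, 0.689, -0.001]
wrist_force: [1.2, 0.6, -1.5]
opening: 0.415
grasp_force: 59.1
```

>>> servo_tool --motion '[[[-3.8,-0.1,0,0,1],[-7.6,-0.1,0,0,1],[-11.4,-0.2,0,0,1],[-15.2,-0.2,0,0,1],[-19,-0.3,0,0,1]]]'

```text
time_s: 61.25
eef_pos: [0.4989, -0.1245, 0.1971]
eef_rot: [-0.001, 0.725, 0.689, -0.0]
wrist_force: [0.9, 0.2, -1.0]
opening: 0.417
grasp_force: 59.1
```

>>> servo_tool --motion '[[[-3.5,0,0,0,1],[-6.5,-0.1,0,0,1],[-9,-0.1,0,0,1],[-10.5,-0.2,0,0,1],[-10.8,-0.2,0,0,1]]]'

```text
time_s: 61.75
eef_pos: [0.492, -0.2319, 0.1974]
eef_rot: [-0.001, 0.725, 0.689, -0.0]
wrist_force: [-0.6, 0.5, -0.9]
opening: 0.42
grasp_force: 59.1
```

>>> servo_tool --motion '[[[0,0,0,0,1],[0,0,0,0,1],[0,0,0,0,1],[0,0,0,0,1]]]'

```text
time_s: 62.15
eef_pos: [0.4932, -0.2298, 0.1982]
eef_rot: [-0.0, 0.724, 0.69, 0.0]
wrist_force: [-0.2, 0.5, -1.3]
opening: 0.417
grasp_force: 59.1
```

```bash
python3 - <<'E'
from h import *
o=ctrl.get_obs(); print(o["time_s"],o["eef_pos"]); print(go(.493,-.2308,.080))
E
```

```text
62.15 [ 0.49315049 -0.22977859  0.19815056]
[-1.000e-01 -1.000e-02  1.182e+01]
```

>>> servo_tool --motion '[[[0,0,0.8,0,1],[0,0,3,0,1],[0,0,5,0,1],[0,0,7,0,1],[0,0,9,0,1]]]'

```text
time_s: 62.65
eef_pos: [0.4929, -0.2303, 0.1068]
eef_rot: [-0.0, 0.724, 0.689, -0.0]
wrist_force: [1.1, -0.2, -1.5]
opening: 0.419
grasp_force: 59.1
```

>>> servo_tool --motion '[[[0,0,1.2,0,1],[0,0,2,0,1],[0,0,2.4,0,1],[0,0,2.4,0,1],[0,0,2.4,0,1]]]'

```text
time_s: 63.15
eef_pos: [0.4935, -0.231, 0.0848]
eef_rot: [0.001, 0.724, 0.689, 0.0]
wrist_force: [0.2, -0.0, -0.6]
opening: 0.416
grasp_force: 59.1
```

>>> servo_tool --motion '[[[0,0,0.1,0,1],[0,0,0.2,0,1],[0,0,0.3,0,1],[0,0,0.3,0,1],[0,0,0.3,0,1]]]'

```text
time_s: 63.65
eef_pos: [0.4933, -0.231, 0.0817]
eef_rot: [0.0, 0.724, 0.689, 0.0]
wrist_force: [-2.0, 0.6, 3.6]
opening: 0.416
grasp_force: 59.5
```

>>> servo_tool --motion '[[[0,0,0,0,0.2],[0,0,0,0,0.1],[0,0,0,0,-0.2],[0,0,0,0,-1],[0,0,0,0,-1]]]'

```text
time_s: 64.15
eef_pos: [0.4929, -0.2306, 0.0809]
eef_rot: [-0.0, 0.724, 0.689, 0.0]
wrist_force: [-0.2, -0.2, 0.2]
opening: 0.912
grasp_force: 0.0
```

>>> servo_tool --motion '[[[0,0,-1,0,-1],[0,0,-3,0,-1],[0,0,-6,0,-1],[0,0,-9,0,-1],[0,0,-12,0,-1]]]'

```text
time_s: 64.65
eef_pos: [0.4929, -0.2306, 0.203]
eef_rot: [0.0, 0.724, 0.689, 0.0]
wrist_force: [-0.1, -0.2, -0.7]
opening: 1.001
grasp_force: 0.0
```

>>> servo_tool --motion '[[[-2,0,-2,0,-1],[-4,0,-4,0,-1],[-6,0,-6,0,-1],[-6,0,-6,0,-1],[-6,0,-6,0,-1]]]'

```text
time_s: 65.15
eef_pos: [0.4899, -0.2905, 0.2614]
eef_rot: [0.0, 0.725, 0.689, 0.0]
wrist_force: [0.8, 0.5, -0.1]
opening: 0.997
grasp_force: 0.0
```

```bash
python3 - <<'E'
from h import *
o=ctrl.get_obs(); print(o["time_s"],o["eef_pos"])
c=ctrl.camera("wrist"); cv2.imwrite("pics/w10.png",c["pixels"][:,:,::-1]); W,c=wpts(o,c); Z=W[...,2]
for lo,hi in((.075,.09),(.09,.098),(.097,.115)):
    k,l,s,_=cv2.connectedComponentsWithStats(((Z>lo)&(Z<hi)&(W[...,0]>.4)&(W[...,0]<.65)).astype(np.uint8))
    for i in range(1,k):
        if s[i,4]>60:
            q=W[l==i]; a,b=np.nanpercentile(q,1,0),np.nanpercentile(q,99,0); print(lo,"mid",((a+b)/2).round(4),"ext",(b-a).round(4))
save("scene","pics/s10.png")
E
```

```text
65.15 [ 0.48990328 -0.29053381  0.26138447]
0.075 mid [ 0.4903 -0.2914  0.083 ] ext [0.0359 0.036  0.014 ]
0.075 mid [ 0.4846 -0.3401  0.0826] ext [0.0363 0.013  0.0148]
0.09 mid [ 0.4917 -0.2315  0.0945] ext [0.0363 0.04   0.0037]
0.09 mid [ 0.4905 -0.2919  0.0938] ext [0.0284 0.0284 0.0076]
0.09 mid [ 0.4848 -0.3415  0.0941] ext [0.0378 0.0155 0.0077]
0.097 mid [ 0.4923 -0.2237  0.1068] ext [0.0167 0.017  0.0032]
0.097 mid [ 0.4903 -0.291   0.1045] ext [0.0152 0.0145 0.0147]
0.097 mid [ 0.4845 -0.3534  0.1001] ext [0.0373 0.0377 0.0041]
```

View pics/s10.png

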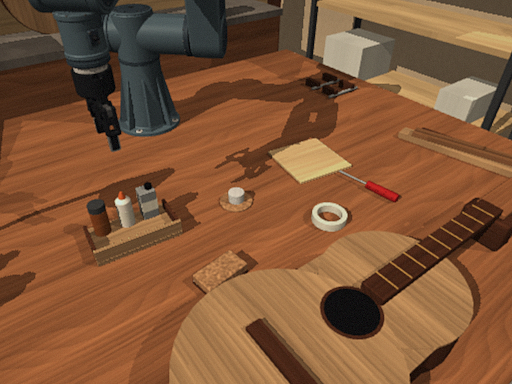

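The scene shows all three containers upright in the caddy at (98,218), (125,209) and (148,199). The wrist measurements put each within about 2 mm of where it started. The tin is on the pad at (236,196) and the bystanders have not moved.

```bash
python3 -c "
from bench import ctrl
print(ctrl.hand_in())"
```

```text
the job is handed in; nothing more can be done
None
```

The job is handed in at about 65 s of the 147 s allowed: the tin is on the cork pad about 2 mm from its centre, and the can, bottle and jar are back upright in the caddy within about 2 mm of their starting spots; nothing was knocked over, the neighbours were left alone, and the hand-in returned no verdict.

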